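Try the lapped valve plug in its tapered seat

TASK

The valve body in the bench vice needs its plug: take the largest of the three bronze cone plugs from the wooden block and lower it gently between the studs, fully home in the tapered seat. Then, with the cone still in the seat, rock the stem over to one side until its top end has moved about the stem's own thickness, to be sure the taper comes free and does not stick, and let it settle fully home again and leave it there, standing straight in its seat. Do not shift the valve body, and leave the other plugs in the block and everything else on the bench where it is.

Things in the scene. Friction and masses are not known exactly. Their poses are not given: they have to be found in the camera images.
- plug_large_mid (a point): The plug to fit: bronze cone with a plain round steel stem, one rigid piece 150 mm long, 0.5 to 0.85 kg. This point: on its axis, 75 mm above the cone's small end, 75 mm below the stem's top; z along the axis from cone to stem top. Starts standing cone down, stem straight up, in a pocket of the block, stem top about 176 mm above the bench; any turn about its axis. It lifts straight out.
- plug_large: The same plug; origin at the centre of the cone's small end, z to the stem's top. Cone 30 degrees to the axis (60 included): 22 mm across at the origin, 59 mm at z = 32 mm, then a 7 mm high rim and a shoulder. The stem is 16 mm thick, bare from z = 53 to 150 mm; fingers on its top 40 mm stay clear of the studs when the plug is home.
- plug_medium_mid (a point): A plug of the same make but smaller, standing in another pocket: 49 mm across the rim, 138 mm long, stem 16 mm thick. This point is on its axis half-way along. Not wanted.
- plug_small_mid (a point): The smallest plug, standing in another pocket: 39 mm across the rim, 126 mm long, stem 16 mm thick. This point is on its axis half-way along. Not wanted.
- rack: The wooden block, fixed to the bench: 95 x 260 x 34 mm (x, y, z), origin at the centre of its underside. Three round pockets 34 mm across and 8 mm deep in a row along its y axis at -82, 0 and +82 mm; a plug stands in each on its small end. Which plug is in which pocket changes.
- vise: The bench vice, fixed to the bench: grey cast iron, 125 mm wide jaws that close along its y axis, jaw tops 150 mm high; origin at the centre of its round base, on the bench. Its anvil end reaches +140 mm along y; the steel handle bar crosses it at y = -155 mm. It and the block may swap sides of the bench.
- valve: Dark blue-grey valve body gripped in the vice, bonnet off. Origin midway between the jaws, 140 mm high; z is the bore's axis, leaning 21 to 42 degrees from vertical towards the vice's -x (the robot's side). Flange 124 mm across, its top face at z = 56 mm. Four studs 10 mm thick stand 34 mm out of it along z, on a 98 mm circle at 45 degrees to x and y. Stiffly clamped, does not move.
- seat (a point): Centre of the upper edge of the valve's tapered brass seat, at z = 46 mm of the valve body, 10 mm below the flange face in a recess 72 mm across; z points out along the bore. The seat tapers at 30 degrees to its axis, from 62 mm across here to a 28 mm bore 29 mm deeper; oiled, slippery (friction 0.25). Large plug home: its half-way point is 40 mm (+-1) from here along z, held by its weight alone.
- handwheel: Red valve handwheel lying on the bench, 118 mm across, 20 mm high; origin under its centre.
- paste_can: Can of lapping paste standing on the bench, 60 mm across, 105 mm high; origin under its centre.
- lamp: Work lamp on a red magnetic foot, fixed to the bench behind the vice: foot 50 x 60 x 60 mm, origin under its centre; a black post 14 mm thick rises from it to 415 mm, and the grey lamp head, 68 mm across, hangs 48 mm to its -x side, 365 to 425 mm above the bench, beside the space over the valve. Keep clear of it.
- hammer: Hammer lying on the bench along its x axis, 280 mm long, handle to -x, up to about 30 mm high; origin at the middle of its length, on the bench.
- tape_measure: Yellow tape measure lying on the bench, 70 x 66 x 36 mm; origin under its centre.
Not all that is in view belongs to the job. What is shaped like the plug_large but black is not meant.

How it is judged:
By the outcome, as a careful person would: the job done as asked, in the order asked, and still so for the second after the job is handed in, with the robot touching nothing.
It also fails if it takes over 58 s, if anything falls off the work surface, if the arm or the gripper's body presses on something with over 40 N, if the wrist force passes 120 N, or if a joint passes its speed limit or range.

ROBOT

A 6-joint arm with a two-finger parallel gripper is mounted at the origin on the work surface. World frame = base frame: x ahead of the robot, y to its left, z up, the work surface at z = 0. Lengths are in mm, angles in rad, forces in N, time in s.
With the tool pointing down it reaches from about 275 to 975 mm from the base axis. Payload 8.4 kg.
Tool frame: the origin (TCP) lies between the finger pads; the fingertips stand 17 mm ahead of it and the grasp point (between the pads) lies 2 mm behind it; y points along the fingers, x is the direction in which the jaws open and shut, and the axes are right-handed (so a half turn about y gives the same grasp; the last joint's range is limited). The gripper opens to 92 mm and grips with 3 to 60 N. Pads are 20 mm wide; open, the fingers measure 128 mm over their backs; the gripper's body (75 mm by 189 mm) begins 69 mm behind the grasp point.
Start: joints at [-1.35, 0.353, 1.633, -0, 1.155, -0.002], TCP at [138.099, -609.554, 231.583] pointing down, gripper open.
Joint ranges: [-2.63, 2.63], [-0.92, 2.1], [0.06, 2.66], [-1.3, 4.44], [0, 2.69], [-3.02, 3.02]. Speed limits (rad/s): [2.22, 2.22, 2.79, 3.14, 3.14, 3.14].

INTERFACE

Orientations are given as [roll, pitch, yaw] about the fixed x, y, z axes, in that order (R = Rz(yaw) Ry(pitch) Rx(roll)).
In Python, from cell import r gives the robot as it stands.
- The arm moves only by the tool send_rows, never from a script. Its argument "targets" is a list of rows, each an object with "slide": the shift along the tool's x, y, z in units of 150 mm (1.0 is 150 mm), a list of three; "turn": the turn, a rotation vector about the tool's x, y, z in units of pi rad (1.0 is pi rad), a list of three; "claw": the closure, from 0 (fully open) to 1 (shut). A call has exactly 8 rows; each row is the pose to reach, as a shift and turn from the pose commanded when the call began, along the tool's axes at that moment, turning the shorter way round; what a row does not reach only later rows make up. A row lasts 1/8 s, in which the tool goes at most 62.5 mm and 10.7 degrees, less where a joint would pass 70% of its speed; a pose out of reach is approached as far as the arm can. A call with a number of a shift or a turn outside -1 to 1 is refused whole. A call with a gripper value outside its range is refused whole. The fingers move at their own pace and stop on an object; "grip_force" is the grip in N (left out, the last holds). Time passes only in rows, so rows that repeat a pose let the fingers close, or fill a call up. It gives the time, the measured TCP pose, the force and the opening at its end, in the units of the state.
- r.get_obs(): the state, without advancing time (a new reading comes with each control period).
- r.camera(name): name is "scene" or "top"; returns a dict with "pixels" (384x512x3 uint8, blue, green, red), "mtx" (3x3 intrinsics, pixels), "T" (4x4, takes a point from camera to world coordinates). Camera axes: x right, y up, looking along -z (the intrinsics and any distortion apply to the point x, -y, -z); pixel columns grow to the right and rows downward; lengths in mm; the calibration is good to about 2 mm. A picture is of the moment at which its call begins. There is no depth.
- r.close_job(): hands the job in, once; it reports no verdict.
The state is a dict: "t": time; "joints": joint angles; "joint_velocities": joint speeds; "joint_efforts": joint torques, N m; "position": TCP position; "orientation": TCP orientation; "force": force on the tool from outside, world axes, zero at the start; "ft_torque": the same for the moment, N m; "grip_width": finger opening in mm.
Only numpy, scipy, OpenCV 4.12 (cv2) and the standard library are available. Lean on these libraries where they do the work, as an engineer would, in place of code of your own. Each camera call takes 0.05 s, during which the arm holds its last target.

## Working session

There is one attempt and no reset: what is moved stays moved. The work goes in short steps, Python scripts to look and compute and a tool call to move; the robot and the scene stay as the last step left them, time stands still between calls to the robot, and variables do not carry over. Pictures are saved under pics/ and viewed, and the job is handed in when it is done.

Besides the shell and the picture viewer there is one more tool, called after "Request:" as name(argument=value, ...) on one line, values as JSON. send_rows: Moves the arm, as the interface text tells. Its arguments: {"type":"object","properties":{"targets":{"type":"array","items":{"type":"object","properties":{"slide":{"type":"array","items":{"type":"number","minimum":-1,"maximum":1}},"turn":{"type":"array","items":{"type":"number","minimum":-1,"maximum":1}},"claw":{"type":"number"}}}},"grip_force":{"type":"number"}},"required":["targets"]}

```bash
ls; mkdir -p pics
python3 - <<'E'
from cell import r
import cv2,pickle
print(r.get_obs())
d={}
for n in("scene","top"):
    c=r.camera(n); d[n]=c; cv2.imwrite(f"pics/{n}0.png",c["pixels"]); print(n,c["mtx"],c["T"],[k for k in c])
pickle.dump(d,open("c0.pkl","wb"))
E
```

```text
pics
{'t': 0.0, 'joints': array([-1.35039390e+00,  3.53601239e-01,  1.63415898e+00, -1.66475083e-05,
        1.15520090e+00, -2.37764498e-03]), 'joint_velocities': array([ 1.44759229e-04,  5.08982829e-05,  1.45533143e-03,  1.08341227e-03,
       -1.18029738e-03,  1.11306456e-03]), 'joint_efforts': array([ 3.02802964e-04, -5.93827200e+01, -3.34210575e+01,  6.97345985e-02,
        2.31493899e-02, -1.01699177e-04]), 'position': array([ 137.99051613, -609.07629453,  230.88234842]), 'orientation': array([-1.57080829e+00,  1.36849802e-03, -1.34800954e+00]), 'force': array([-0.44616553, -0.19563317, -1.03615798]), 'ft_torque': array([ 0.01652673,  0.02318981, -0.01843238]), 'grip_width': 91.77589812174566}
scene [[356.28482984   0.         257.50387274]
 [  0.         356.28482984 193.41177085]
 [  0.           0.           1.        ]] [[ 5.83651538e-01 -4.61971241e-01  6.67782491e-01  1.25845414e+03]
 [ 8.11880146e-01  3.17627457e-01 -4.89860620e-01 -5.46121893e+02]
 [ 1.41954639e-02  8.28067251e-01  5.60449032e-01  7.55082467e+02]
 [ 0.00000000e+00  0.00000000e+00  0.00000000e+00  1.00000000e+00]] ['pixels', 'mtx', 'T']
top [[375.12141931   0.         264.2056971 ]
 [  0.         375.12141931 186.81139376]
 [  0.           0.           1.        ]] [[ 2.20458817e-02  9.94519453e-01 -1.02200966e-01  4.37980736e+02]
 [-9.99755162e-01  2.17364724e-02 -4.14026799e-03 -1.49128632e+01]
 [-1.89608857e-03  1.02267219e-01  9.94755156e-01  1.20347362e+03]
 [ 0.00000000e+00  0.00000000e+00  0.00000000e+00  1.00000000e+00]] ['pixels', 'mtx', 'T']
```

View pics/scene0.png

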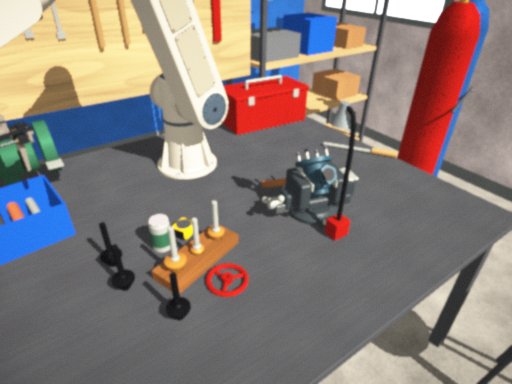

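View pics/top0.png

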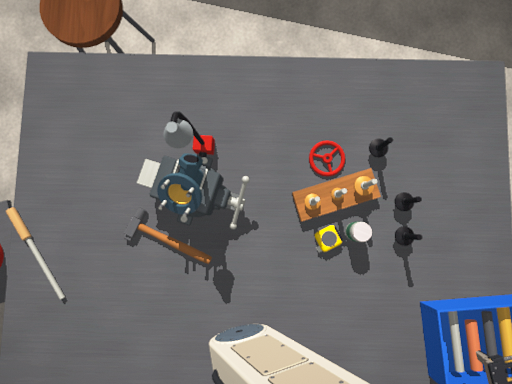

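```bash
cat > h.py <<'E'
import numpy as np, cv2, pickle
def ray(c,u,v):
    K=c["mtx"];T=c["T"]
    d=np.array([(u-K[0,2])/K[0,0],-(v-K[1,2])/K[1,1],-1.0]); d=T[:3,:3]@d
    return T[:3,3],d/np.linalg.norm(d)
def plane(c,u,v,z):
    o,d=ray(c,u,v); return o+d*(z-o[2])/d[2]
def proj(c,p):
    T=c["T"];K=c["mtx"]; q=T[:3,:3].T@(np.asarray(p,float)-T[:3,3])
    return np.array([K[0,0]*q[0]/-q[2]+K[0,2],K[1,1]*-q[1]/-q[2]+K[1,2]])
def tri(c1,p1,c2,p2):
    o1,d1=ray(c1,*p1);o2,d2=ray(c2,*p2)
    s=np.linalg.lstsq(np.c_[d1,-d2],o2-o1,rcond=None)[0]
    a=o1+s[0]*d1;b=o2+s[1]*d2
    return (a+b)/2,np.linalg.norm(a-b)
def crop(img,x0,y0,x1,y1,f,name):
    cv2.imwrite(name,cv2.resize(img[y0:y1,x0:x1],None,fx=f,fy=f,interpolation=cv2.INTER_CUBIC))
E
python3 - <<'E'
from h import *
d=pickle.load(open("c0.pkl","rb"))
crop(d["top"]["pixels"],110,90,260,250,5,"pics/tv0.png".replace("0","_0")) if 0 else crop(d["top"]["pixels"],120,100,260,220,5,"pics/tv.png")
crop(d["top"]["pixels"],285,130,395,230,6,"pics/tr.png")
crop(d["scene"]["pixels"],255,135,365,245,5,"pics/sv.png")
crop(d["scene"]["pixels"],140,190,250,300,5,"pics/sr.png")
E
```

```text
(no output)
```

View pics/tv.png

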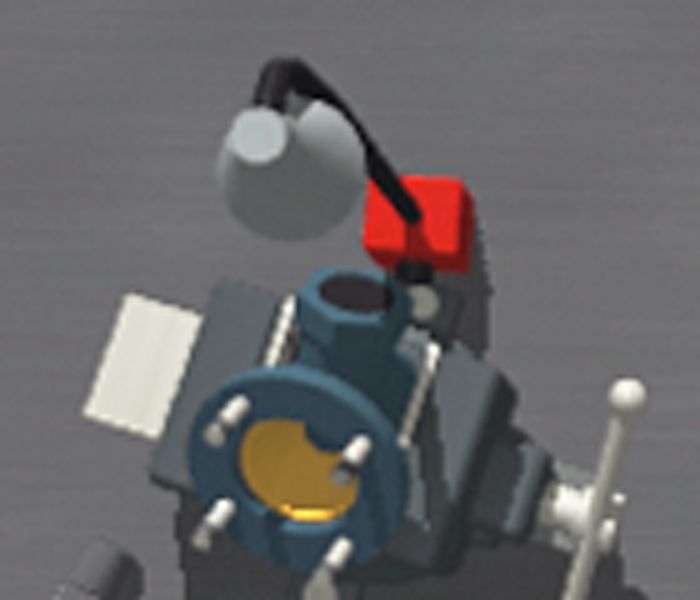

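View pics/tr.png

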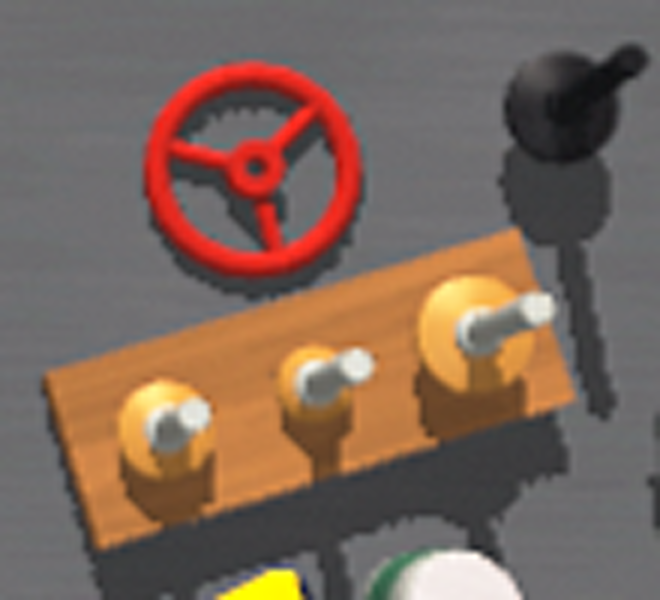

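View pics/sv.png

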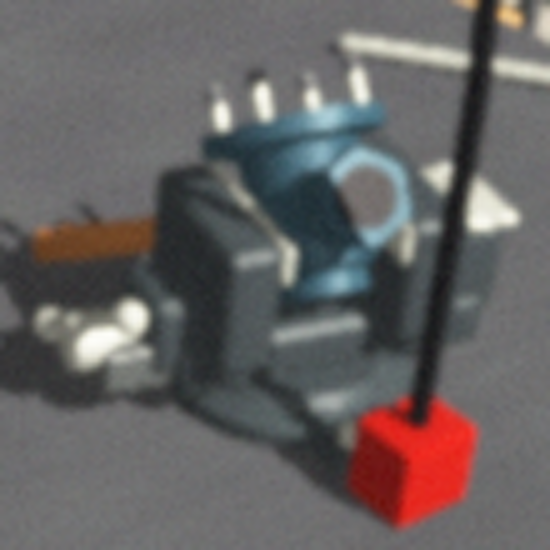

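View pics/sr.png

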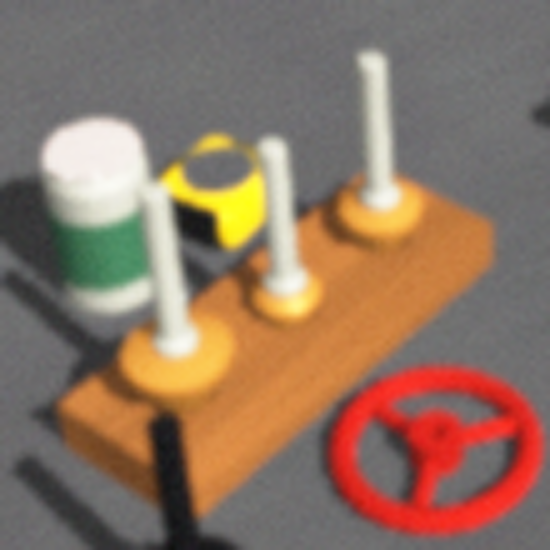

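Run:
```python
from h import *
d=pickle.load(open("c0.pkl","rb"))
crop(d["top"]["pixels"],155,168,210,218,12,"pics/tv2.png")
crop(d["scene"]["pixels"],290,143,345,183,12,"pics/sv2.png")
crop(d["top"]["pixels"],345,160,395,205,12,"pics/tr2.png")
crop(d["scene"]["pixels"],155,215,215,275,9,"pics/sr2.png")
```

```text
(no output)
```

View pics/tv2.png

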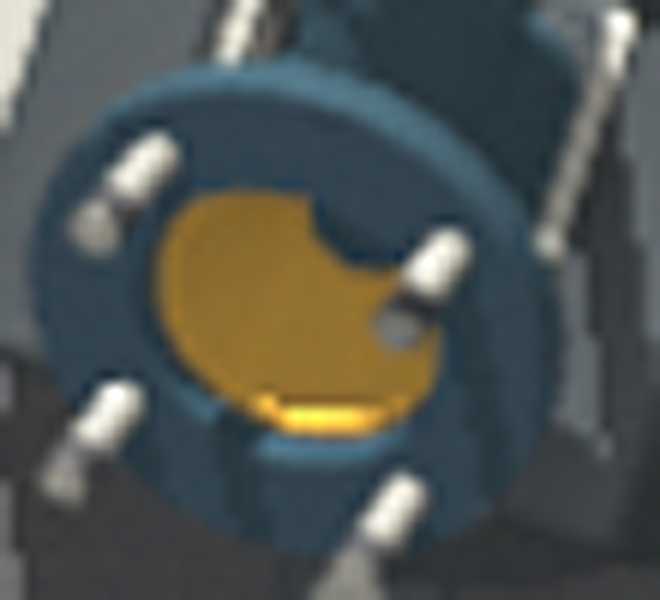

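View pics/sv2.png

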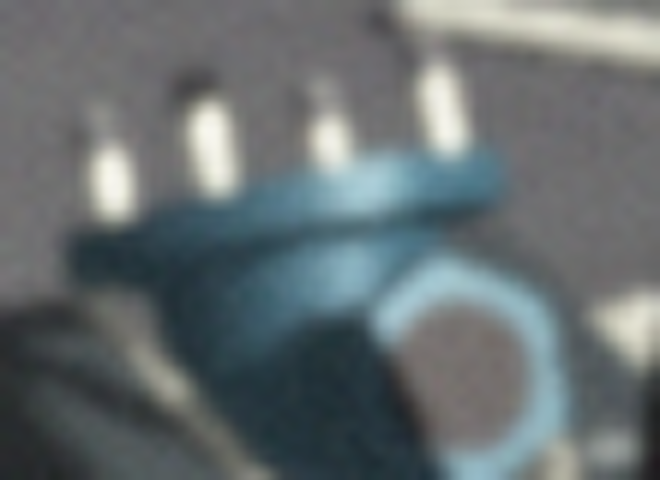

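View pics/tr2.png

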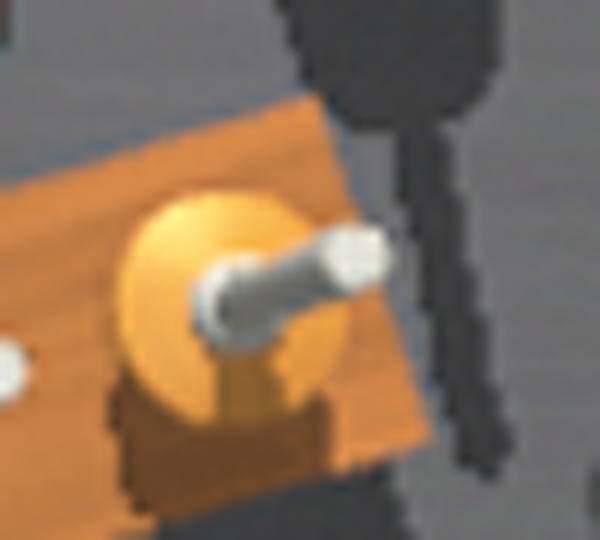

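View pics/sr2.png

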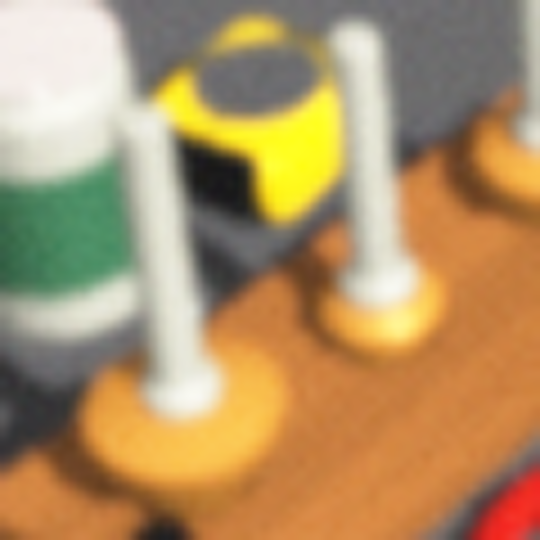

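```bash
cat > m.py <<'E'
from h import *
import itertools
d=pickle.load(open("c0.pkl","rb")); T=d["top"];S=d["scene"]
P=lambda u,v,f,x,y:((u+.5)/f-.5+x,(v+.5)/f-.5+y)
top={k:P(*v,12,155,168) for k,v in dict(TL=(95,225),TR=(400,325),BL=(65,478),BR=(345,582)).items()}
sc=[P(*v,12,290,143) for v in((100,105),(193,85),(322,88),(432,45))]
for k in top: print(k,[ (np.round(tri(T,top[k],S,s)[0],1),round(tri(T,top[k],S,s)[1],1)) for s in sc])
a=P(352,257,12,345,160);b=P(147,122,9,155,215)
p,e=tri(T,a,S,b);print("stem top",p,e, plane(T,*a,176),plane(S,*b,176))
a=P(235,308,12,345,160);print("rim centre", plane(T,*a,65),"block corners")
for c in((310,95),(432,440)): print(plane(T,*P(*c,12,345,160),34))
E
python3 m.py
```

```text
TL [(array([508.8, 218.7, 223.5]), np.float64(87.6)), (array([515.5, 229.9, 225.4]), np.float64(61.6)), (array([526. , 246.2, 219.7]), np.float64(27.4)), (array([534.8, 256.2, 230.1]), np.float64(3.8))]
TR [(array([506.6, 179. , 224.6]), np.float64(23.2)), (array([514. , 188.6, 228.7]), np.float64(2.2)), (array([525.3, 202.4, 226.2]), np.float64(36.1)), (array([534.8, 210.9, 238.9]), np.float64(66.0))]
BL [(array([462.9, 244. , 191.7]), np.float64(59.2)), (array([470.3, 255. , 194.7]), np.float64(32.0)), (array([481.4, 271.4, 190. ]), np.float64(4.1)), (array([491.5, 280.7, 202.6]), np.float64(36.6))]
BR [(array([459.1, 206.1, 194. ]), np.float64(3.3)), (array([467.4, 215.5, 199.5]), np.float64(30.0)), (array([479.6, 229.3, 198.1]), np.float64(65.8)), (array([490.5, 237.1, 213.1]), np.float64(96.8))]
stem top [ 567.42369733 -311.55944022  173.63497398] 3.5152089000419573 [ 566.36282657 -312.4964087   176.        ] [ 571.44109162 -311.13384143  176.        ]
rim centre [ 566.52323069 -314.82164051   65.        ] block corners
[ 626.68736748 -342.94563303   34.        ]
[ 536.56915763 -374.05881334   34.        ]
```

```bash
cat > k.py <<'E'
from m import *
from scipy.spatial.transform import Rotation as Ro
W=np.array([tri(T,top[k],S,sc[i])[0] for k,i in (("TL",3),("TR",1),("BL",2),("BR",0))])
M=np.array([[1,1,0],[1,-1,0],[-1,1,0],[-1,-1,0]])*34.65+[0,0,90]
R,rs=Ro.align_vectors(W-W.mean(0),M-M.mean(0)); Rm=R.as_matrix()
z=Rm[:,2]; o=W.mean(0)-90*z
print("rms",rs/2,"z",z,"lean",np.degrees(np.arccos(z[2])),"lean az",np.degrees(np.arctan2(-z[1],-z[0])),"x",Rm[:,0],"y",Rm[:,1],"origin",o,"seat",o+46*z)
E
python3 k.py
python3 - <<'E'
from h import *
d=pickle.load(open("c0.pkl","rb"))
im=d["top"]["pixels"]
cv2.imwrite("pics/x.png",im)
E
```

```text
TL [(array([508.8, 218.7, 223.5]), np.float64(87.6)), (array([515.5, 229.9, 225.4]), np.float64(61.6)), (array([526. , 246.2, 219.7]), np.float64(27.4)), (array([534.8, 256.2, 230.1]), np.float64(3.8))]
TR [(array([506.6, 179. , 224.6]), np.float64(23.2)), (array([514. , 188.6, 228.7]), np.float64(2.2)), (array([525.3, 202.4, 226.2]), np.float64(36.1)), (array([534.8, 210.9, 238.9]), np.float64(66.0))]
BL [(array([462.9, 244. , 191.7]), np.float64(59.2)), (array([470.3, 255. , 194.7]), np.float64(32.0)), (array([481.4, 271.4, 190. ]), np.float64(4.1)), (array([491.5, 280.7, 202.6]), np.float64(36.6))]
BR [(array([459.1, 206.1, 194. ]), np.float64(3.3)), (array([467.4, 215.5, 199.5]), np.float64(30.0)), (array([479.6, 229.3, 198.1]), np.float64(65.8)), (array([490.5, 237.1, 213.1]), np.float64(96.8))]
stem top [ 567.42369733 -311.55944022  173.63497398] 3.5152089000419573 [ 566.36282657 -312.4964087   176.        ] [ 571.44109162 -311.13384143  176.        ]
rim centre [ 566.52323069 -314.82164051   65.        ] block corners
[ 626.68736748 -342.94563303   34.        ]
[ 536.56915763 -374.05881334   34.        ]
rms 1.7357937534281536 z [-0.52003881  0.18544902  0.83376753] lean 33.512277301083195 lean az -19.62654510431768 x [ 0.79750328 -0.24412177  0.55171829] y [ 0.30585642  0.95184727 -0.02094341] origin [544.12224527 213.88412695 135.66858947] seat [520.20046015 222.41478175 174.02189605]
```

Run:
```python
from h import *
d=pickle.load(open("c0.pkl","rb"))
crop(d["top"]["pixels"],155,190,205,225,14,"pics/br.png")
im=d["scene"]["pixels"][140:175,290:340]
im=cv2.convertScaleAbs(im,alpha=1.6,beta=-60)
cv2.imwrite("pics/st.png",cv2.resize(im,None,fx=16,fy=16,interpolation=cv2.INTER_CUBIC))
```

```text
(no output)
```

View pics/br.png

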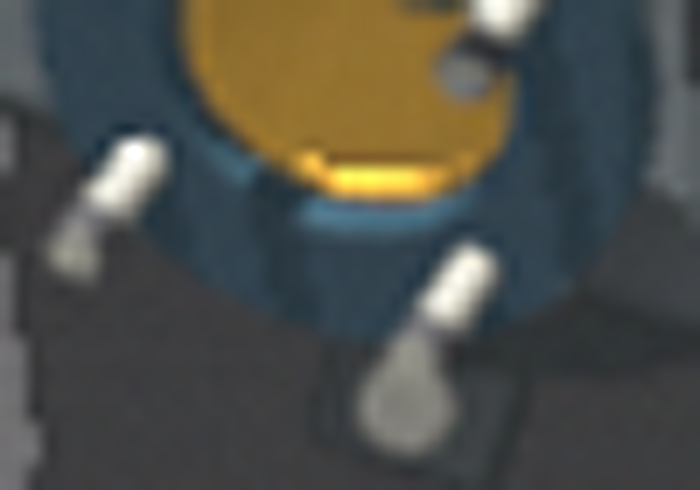

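View pics/st.png

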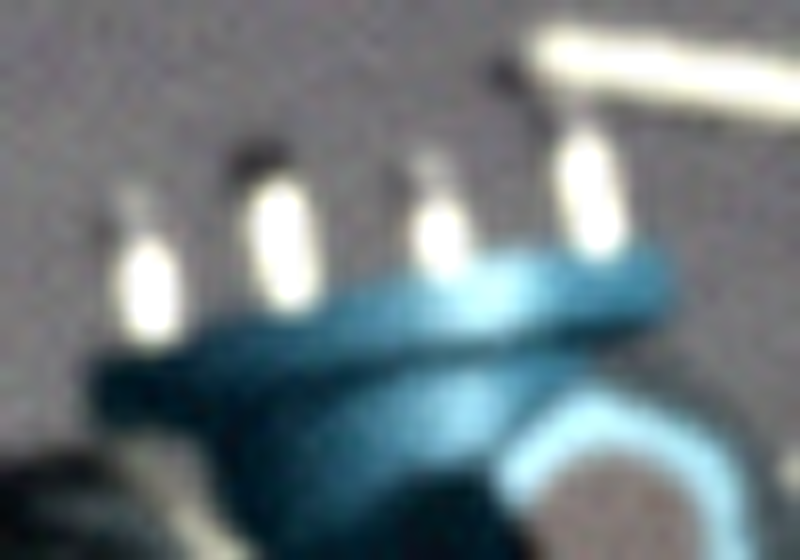

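```bash
cat > fit.py <<'E'
from h import *
from scipy.optimize import least_squares
from scipy.spatial.transform import Rotation as Ro
d=pickle.load(open("c0.pkl","rb")); T=d["top"];S=d["scene"]
P=lambda u,v,f,x,y:np.array(((u+.5)/f-.5+x,(v+.5)/f-.5+y))
a=34.65; q={"TL":(a,a),"TR":(a,-a),"BL":(-a,a),"BR":(-a,-a)}
obs=[]
for k,v in dict(TL=(98,227),TR=(401,323)).items(): obs.append(("T",k,90,P(*v,12,155,168),1))
obs.append(("T","BL",90,P(75,262,14,155,190),1)); obs.append(("T","BR",90,P(412,345,14,155,190),.4))
for k,v in dict(TL=(157,157),TR=(448,253)).items(): obs.append(("T",k,56,P(*v,12,155,168),1))
obs.append(("T","BL",56,P(140,163,14,155,190),1)); obs.append(("T","BR",56,P(473,270,14,155,190),1))
for k,v in dict(BR=(130,200),TR=(260,162),BL=(430,170),TL=(574,108)).items(): obs.append(("S",k,90,P(*v,16,290,140),.8))
for k,v in dict(TR=(291,300),TL=(602,248)).items(): obs.append(("S",k,56,P(*v,16,290,140),.5))
def Rv(yaw,lean): return Ro.from_euler("ZY",[yaw,-lean]).as_matrix()
stT=P(352,257,12,345,160); stS=P(147,122,9,155,215); rimT=P(235,308,12,345,160)
def res(p,full=False):
    x,y,yaw,lean,px,py=p[:6]; cs={"T":p[6:9],"S":p[9:12]}
    R=Rv(yaw,lean); r=[]
    C={"T":T,"S":S}
    for c,k,z,uv,w in obs:
        X=np.array([x,y,140])+R@np.array([*q[k],z]); r.append(w*(proj(C[c],X+cs[c])-uv)/.3)
    if full: return np.round(np.array(r)*.3,2)
    r.append((proj(T,np.array([px,py,176])+cs["T"])-stT)/.3)
    r.append((proj(S,np.array([px,py,176])+cs["S"])-stS)/.3)
    r.append((proj(T,np.array([px,py,66])+cs["T"])-rimT)/.6)
    return np.r_[np.ravel(r),p[6:12]/1.5]
if __name__=="__main__":
    s=least_squares(res,[544,214,-.33,.58,567,-312]+[0]*6); p=s.x
    cov=np.linalg.inv(s.jac.T@s.jac); sd=np.sqrt(np.diag(cov))
    print("xyyawlean",p[:2],np.degrees(p[2:4]),"sd",sd[:2],np.degrees(sd[2:4]),"plug",p[4:6],sd[4:6],"cams",p[6:]); print(res(p,True).tolist())
    R=Rv(*p[2:4]); o=np.array([p[0],p[1],140]); print("z",R[:,2],"y",R[:,1],"seat",o+46*R[:,2],"grasp home",o+(11+132)*R[:,2])
E
python3 fit.py
```

```text
xyyawlean [548.23335852 214.68150158] [-16.45397759  35.99877236] sd [1.31987369 1.27818218] [0.35992407 0.5002263 ] plug [ 568.12200427 -311.76353979] [1.34313603 1.21172504] cams [-1.51915767 -1.0228274  -0.35188022  1.5191499   1.02286266 -1.19506458]
[[-0.26, 0.06], [-0.33, 0.13], [-0.21, -0.47], [0.01, 0.58], [0.07, -0.11], [0.29, -0.29], [0.3, 0.2], [0.14, 0.16], [0.11, 0.38], [0.2, -0.57], [-0.31, -0.39], [-0.19, -0.22], [0.12, 0.51], [-0.04, 0.58]]
z [-0.56369739  0.16648238  0.80902959] y [ 2.83245088e-01  9.59047559e-01 -2.77555756e-17] seat [522.30327873 222.33969087 177.21536106] grasp home [467.62463221 238.48848132 255.69123112]
```

Run:
```python
from h import *
d=pickle.load(open("c0.pkl","rb")); T=d["top"]
print("head",plane(T,178,134,390),"foot",plane(T,204,145,60), "can",plane(T,361,232,105))
# tool pose: move from start to above plug
from scipy.spatial.transform import Rotation as Ro
R0=Ro.from_euler("xyz",[-1.5708,0,-1.348]); print(R0.as_matrix().round(3))
```

```text
head [634.84701105 181.79048657 390.        ] foot [681.68332621 179.36302414  60.        ] can [ 424.99158273 -294.50120961  105.        ]
[[ 0.221 -0.     0.975]
 [-0.975 -0.     0.221]
 [ 0.    -1.    -0.   ]]
```

```bash
cat > g.py <<'E'
from h import *
from cell import r
from scipy.spatial.transform import Rotation as Ro
LEAN=np.radians(36.0);YAW=np.radians(-16.45);SEAT=np.array([522.3,222.3,177.2])
RV=Ro.from_euler("ZY",[YAW,-LEAN]).as_matrix()
RH=np.c_[RV[:,0],-RV[:,2],RV[:,1]]           # tool at home
RD=Ro.from_euler("xyz",[-np.pi/2,0,YAW]).as_matrix() # tool down
def go(p,R=None,n=1):
    o=r.get_obs();R0=Ro.from_euler("xyz",o["orientation"]).as_matrix()
    R=R0 if R is None else R
    s=R0.T@(np.asarray(p)-o["position"])/150; t=Ro.from_matrix(R0.T@R).as_rotvec()/np.pi
    print("t",round(o["t"],2),"pos",o["position"].round(1),"slide",s.round(3),"turn",t.round(4),"F",o["force"].round(1),"w",round(o["grip_width"],1),"j",o["joints"].round(2))
    return s,t
E
python3 -c "
from g import *
go([568,-312,260],RD)"
```

```text
t 0.1 pos [ 138.  -609.1  230.9] slide [-1.299 -0.192  3.233] turn [-2.000e-04 -3.377e-01 -4.000e-04] F [-0.1 -0.1  0.2] w 91.5 j [-1.35  0.35  1.63  0.    1.16 -0.  ]
```

Request:
send_rows(targets=[{"slide": [-0.04,-0.02,0.12],"turn": [0,-0.04,0],"claw": 0},{"slide": [-0.1,-0.04,0.25],"turn": [0,-0.08,0],"claw": 0},{"slide": [-0.15,-0.06,0.38],"turn": [0,-0.13,0],"claw": 0},{"slide": [-0.2,-0.08,0.5],"turn": [0,-0.17,0],"claw": 0},{"slide": [-0.25,-0.1,0.62],"turn": [0,-0.21,0],"claw": 0},{"slide": [-0.3,-0.12,0.75],"turn": [0,-0.25,0],"claw": 0},{"slide": [-0.35,-0.15,0.88],"turn": [0,-0.3,0],"claw": 0},{"slide": [-0.4,-0.19,1.0],"turn": [0,-0.3377,0],"claw": 0}])

```text
t: 1.1
position: [271.6, -517.2, 259.8]
orientation: [-1.57, 0.001, -0.283]
force: [0.5, 0.7, 0.5]
grip_width: 91.8
```

```bash
python3 -c "
from g import *
go([568,-312,260],RD)"
```

```text
t 1.1 pos [ 271.6 -517.2  259.8] slide [ 1.516e+00 -1.000e-03  1.865e+00] turn [-0.0002  0.0014 -0.0002] F [0.5 0.7 0.5] w 91.8 j [-1.09  0.26  1.69  0.    1.19 -0.81]
```

Request:
send_rows(targets=[{"slide": [0.12,0,0.12],"claw": 0},{"slide": [0.25,0,0.25],"claw": 0},{"slide": [0.38,0,0.38],"claw": 0},{"slide": [0.5,0,0.5],"claw": 0},{"slide": [0.62,0,0.65],"claw": 0},{"slide": [0.74,0,0.8],"claw": 0},{"slide": [0.8,0,0.95],"claw": 0},{"slide": [0.85,0,1.0],"claw": 0}])

```text
schema error: expected keys slide, turn, claw
```

```bash
python3 -c "
from g import *
go([568,-312,260],RD)"
```

```text
t 1.1 pos [ 271.6 -517.2  259.8] slide [ 1.516e+00 -1.000e-03  1.865e+00] turn [-0.0002  0.0014 -0.0002] F [0.5 0.7 0.5] w 91.8 j [-1.09  0.26  1.69  0.    1.19 -0.81]
```

Request:
send_rows(targets=[{"slide": [0.12,0,0.12],"turn": [0,0,0],"claw": 0},{"slide": [0.25,0,0.25],"turn": [0,0,0],"claw": 0},{"slide": [0.38,0,0.38],"turn": [0,0,0],"claw": 0},{"slide": [0.5,0,0.5],"turn": [0,0,0],"claw": 0},{"slide": [0.62,0,0.65],"turn": [0,0,0],"claw": 0},{"slide": [0.74,0,0.8],"turn": [0,0,0],"claw": 0},{"slide": [0.8,0,0.95],"turn": [0,0,0],"claw": 0},{"slide": [0.85,0,1.0],"turn": [0,0.0014,0],"claw": 0}])

```text
t: 2.1
position: [436.4, -409.1, 259.7]
orientation: [-1.57, 0.001, -0.291]
force: [-0.3, 0.6, 0.6]
grip_width: 91.8
```

```bash
python3 -c "
from g import *
go([568,-312,260],RD)"
```

```text
t 2.1 pos [ 436.4 -409.1  259.7] slide [ 0.655 -0.002  0.872] turn [-0.0001 -0.0011 -0.0002] F [-0.3  0.6  0.6] w 91.8 j [-0.76  0.29  1.66  0.    1.19 -0.47]
```

Request:
send_rows(targets=[{"slide": [0.1,0,0.13],"turn": [0,0,0],"claw": 0},{"slide": [0.2,0,0.27],"turn": [0,0,0],"claw": 0},{"slide": [0.3,0,0.4],"turn": [0,0,0],"claw": 0},{"slide": [0.4,0.05,0.53],"turn": [0,0,0],"claw": 0},{"slide": [0.5,0.1,0.67],"turn": [0,0,0],"claw": 0},{"slide": [0.6,0.15,0.8],"turn": [0,0,0],"claw": 0},{"slide": [0.655,0.2,0.872],"turn": [0,-0.0011,0],"claw": 0},{"slide": [0.655,0.2,0.872],"turn": [0,-0.0011,0],"claw": 0}])

```text
t: 3.1
position: [567.7, -312.6, 229.1]
orientation: [-1.571, 0.002, -0.287]
force: [-0.3, -0.0, 0.5]
grip_width: 92.0
```

```bash
python3 -c "
from g import *
d={}
for n in('scene','top'):
    d[n]=r.camera(n)
pickle.dump(d,open('c1.pkl','wb'))
crop(d['top']['pixels'],340,140,420,210,9,'pics/t1.png')
crop(d['scene']['pixels'],130,170,210,270,6,'pics/s1.png')
go([568,-312,156],RD)"
```

```text
t 3.2 pos [ 567.2 -313.4  230. ] slide [0.003 0.493 0.011] turn [ 0.0001 -0.0003 -0.0002] F [ 0.2 -1.   0.1] w 92.2 j [-0.51  0.39  1.58 -0.    1.17 -0.22]
```

View pics/t1.png

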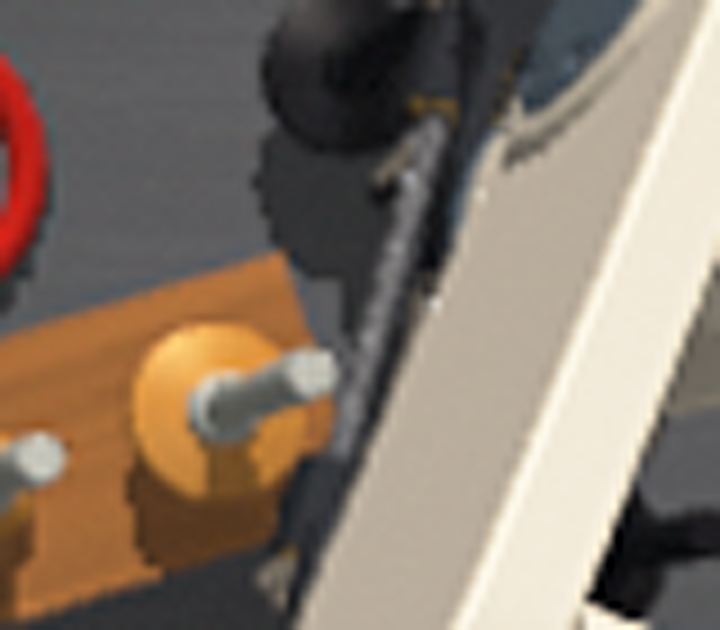

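View pics/s1.png

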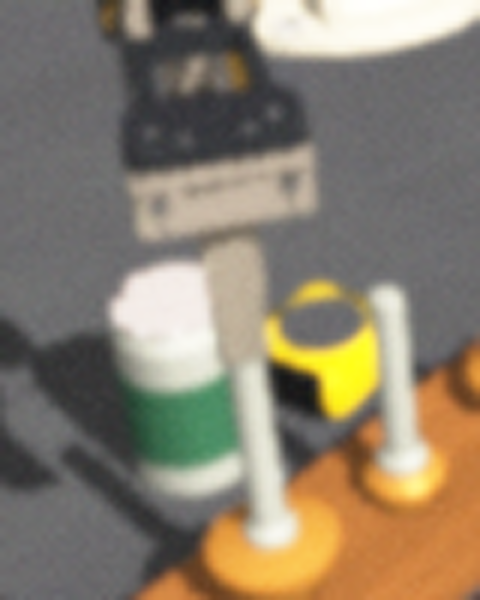

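```bash
python3 -c "
from h import *
d=pickle.load(open('c1.pkl','rb'));S=d['scene'];T=d['top']
from g import RD
t=np.array([567.4,-313.2,229.8]);
for a in(46,64,-46): 
  for k in(0,17): print(a,k,(proj(S,t+RD@[a,k,0])-[130,170]+.5)*6)
for p in([568.1,-311.8,176],[568.1,-311.8,66]): print((proj(S,p)-[130,170]+.5)*6, (proj(T,p)-[340,140]+.5)*9)
crop(d['scene']['pixels'],155,190,195,230,15,'pics/s1b.png')
"
```

```text
46 0 [238.76745458 313.27756216]
46 17 [244.133021  347.0295574]
64 0 [245.19296746 341.18997019]
64 17 [250.5754476  375.19199589]
-46 0 [209.03343203 184.11306029]
-46 17 [214.28829966 216.56627373]
[243.51862872 348.06381669] [307.05488898 367.44468707]
[273.66181547 537.36500929] [213.44934167 406.23936281]
```

View pics/s1b.png

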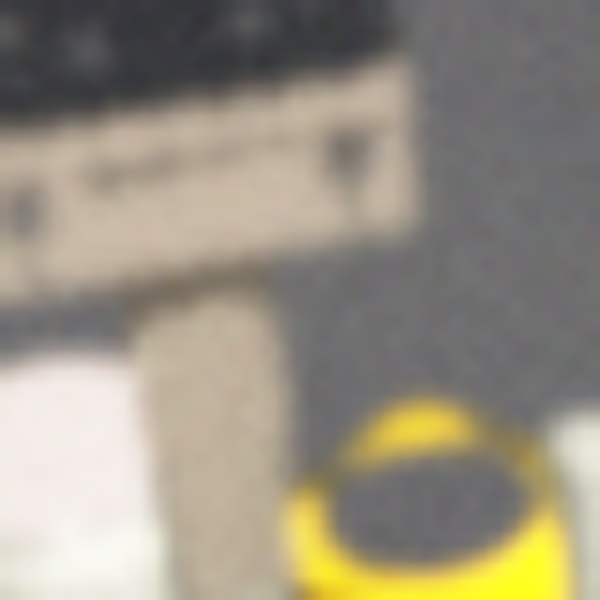

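```bash
python3 -c "
from g import *
go([568.6,-310.2,156],RD)"
```

```text
t 3.2 pos [ 567.2 -313.4  230. ] slide [0.003 0.493 0.023] turn [ 0.0001 -0.0003 -0.0002] F [ 0.2 -1.   0.1] w 92.2 j [-0.51  0.39  1.58 -0.    1.17 -0.22]
```

Request:
send_rows(targets=[{"slide": [0,0.05,0.023],"turn": [0,0,0],"claw": 0},{"slide": [0,0.12,0.023],"turn": [0,0,0],"claw": 0.1},{"slide": [0,0.2,0.023],"turn": [0,0,0],"claw": 0.2},{"slide": [0,0.28,0.023],"turn": [0,0,0],"claw": 0.3},{"slide": [0,0.36,0.023],"turn": [0,0,0],"claw": 0.4},{"slide": [0,0.44,0.023],"turn": [0,0,0],"claw": 0.45},{"slide": [0,0.493,0.023],"turn": [0,0,0],"claw": 0.5},{"slide": [0,0.493,0.023],"turn": [0,0,0],"claw": 0.6}], grip_force=25)

```text
t: 4.2
position: [568.2, -309.6, 155.4]
orientation: [-1.571, 0.001, -0.288]
force: [0.1, -0.0, -0.7]
grip_width: 38.4
```

```bash
python3 -c "
from g import *
d={}
for n in('scene','top'):
    d[n]=r.camera(n)
pickle.dump(d,open('c2.pkl','wb'))
crop(d['scene']['pixels'],140,190,200,270,9,'pics/s2.png')
go([568.6,-310.2,156],RD)"
```

```text
t 4.3 pos [ 568.8 -309.9  156.4] slide [-0.001  0.003 -0.002] turn [ 0.     -0.0003  0.0001] F [-0.1 -0.2 -0.1] w 36.7 j [-0.5   0.46  1.65  0.    1.03 -0.21]
```

View pics/s2.png

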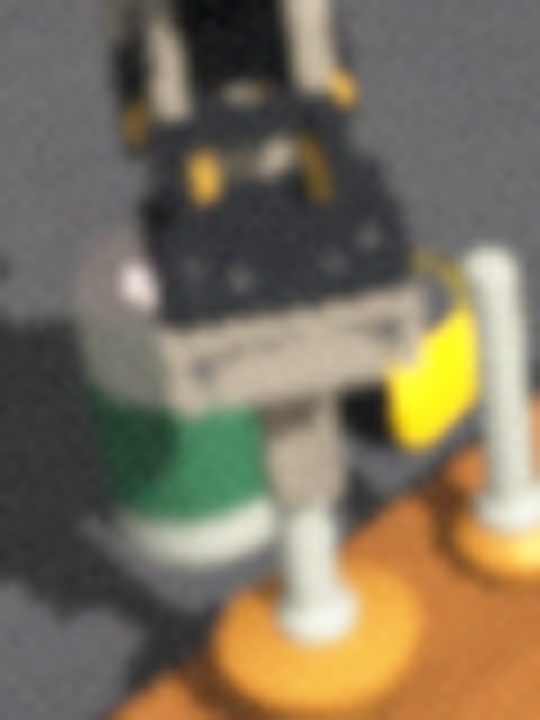

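Request:
send_rows(targets=[{"slide": [0,0,0.01],"turn": [0,0,0],"claw": 0.6},{"slide": [0,0,0.01],"turn": [0,0,0],"claw": 0.7},{"slide": [0,0,0.01],"turn": [0,0,0],"claw": 0.75},{"slide": [0,0,0.01],"turn": [0,0,0],"claw": 0.8},{"slide": [0,0,0.01],"turn": [0,0,0],"claw": 0.85},{"slide": [0,0,0.01],"turn": [0,0,0],"claw": 0.9},{"slide": [0,0,0.01],"turn": [0,0,0],"claw": 1},{"slide": [0,0,0.01],"turn": [0,0,0],"claw": 1}], grip_force=25)

```text
t: 5.3
position: [568.9, -308.3, 156.2]
orientation: [-1.571, 0.0, -0.288]
force: [-0.6, 0.9, 1.9]
grip_width: 15.6
```

```bash
python3 -c "
from g import *
print(r.get_obs())
d={}
for n in('scene','top'):
    d[n]=r.camera(n)
pickle.dump(d,open('c3.pkl','wb'))
crop(d['scene']['pixels'],140,190,200,270,9,'pics/s3.png')
crop(d['top']['pixels'],330,140,420,210,8,'pics/t3.png')
go([568.6,-310.2,156],RD)"
```

```text
{'t': 5.3, 'joints': array([-4.98966314e-01,  4.61651911e-01,  1.64846851e+00, -5.87535193e-05,
        1.03161508e+00, -2.10945684e-01]), 'joint_velocities': array([ 4.71361178e-04, -1.19223322e-03, -1.11130281e-04, -3.94173450e-04,
        2.80834990e-05, -5.60371388e-04]), 'joint_efforts': array([ 1.58814699e-01, -6.31478262e+01, -3.08249080e+01,  1.56672257e-01,
       -4.67990851e-01, -3.76319251e-03]), 'position': array([ 568.90708663, -308.34359252,  156.18503395]), 'orientation': array([-1.57081571e+00,  1.50236379e-04, -2.87990462e-01]), 'force': array([-0.60139265,  0.92457537,  1.85119007]), 'ft_torque': array([0.00914151, 0.23926169, 0.03064885]), 'grip_width': 15.571829408966131}
t 5.4 pos [ 568.9 -308.3  156.2] slide [ 0.001  0.001 -0.013] turn [-0.     -0.0003 -0.    ] F [-0.6  0.3  3.2] w 15.5 j [-0.5   0.46  1.65 -0.    1.03 -0.21]
```

View pics/s3.png

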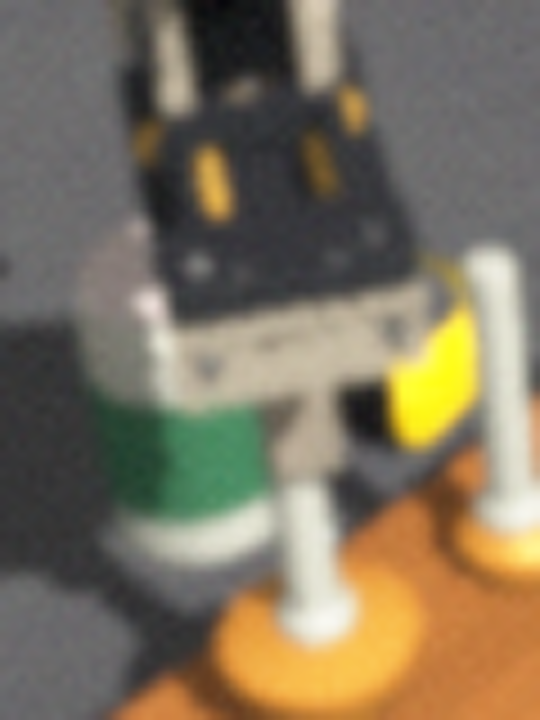

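View pics/t3.png

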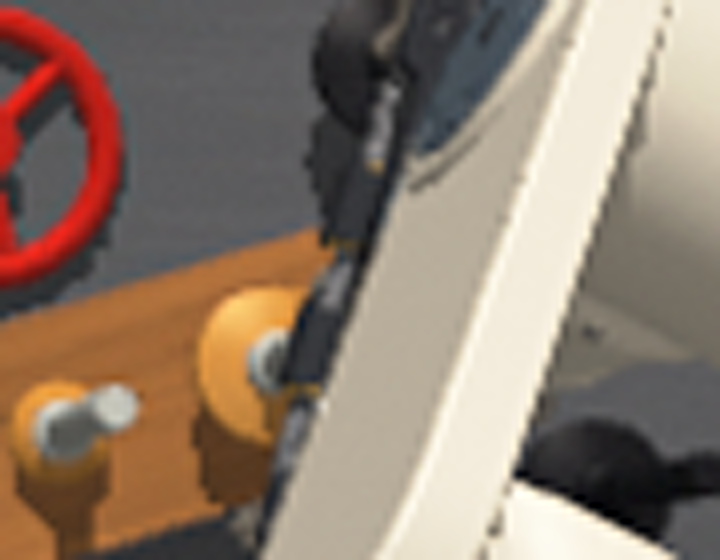

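```bash
cat > fit2.py <<'E'
import fit; from fit import *
g=P(309,478,9,140,190)
def res2(p):
    r=fit.res(p); r[-6:]*=.5
    return np.r_[r,(p[4]-568.9)/.7,(p[5]+308.3)/.7]
s=least_squares(res2,[544,214,-.33,.58,567,-312]+[0]*6); p=s.x
cov=np.linalg.inv(s.jac.T@s.jac); sd=np.sqrt(np.diag(cov))
print("xyyawlean",p[:2],np.degrees(p[2:4]),"sd",sd[:2],np.degrees(sd[2:4]),"plug",p[4:6],"cams",p[6:]); print(res(p,True).tolist()); print((s.fun[28:34]*[.3,.3,.3,.3,.6,.6]).round(2))
R=Rv(*p[2:4]); o=np.array([p[0],p[1],140]); print("z",R[:,2],"seat",o+46*R[:,2],"grasp home",o+(11+132)*R[:,2])
E
python3 fit2.py
```

```text
xyyawlean [548.88425722 217.77117174] [-16.44922824  35.94629794] sd [1.05950939 1.43435112] [0.36005849 0.50616335] plug [ 568.81472012 -308.61881094] cams [-2.25120721 -4.10039336 -0.41894326  0.68470268 -1.75538754 -1.49215872]
[[-0.25, 0.06], [-0.32, 0.14], [-0.21, -0.46], [0.01, 0.58], [0.08, -0.1], [0.29, -0.28], [0.3, 0.22], [0.14, 0.18], [0.13, 0.39], [0.23, -0.54], [-0.28, -0.37], [-0.17, -0.18], [0.14, 0.53], [-0.03, 0.6]]
[ 0.04 -0.05  0.03 -0.06 -0.64 -0.05]
z [-0.56300032  0.16622577  0.80956756] seat [522.98624232 225.41755706 177.24010762] grasp home [468.37521089 241.54145653 255.76816065]
```

Request:
send_rows(targets=[{"slide": [0,-0.03,0],"turn": [0,0,0],"claw": 1},{"slide": [0,-0.1,0],"turn": [0,0,0],"claw": 1},{"slide": [0,-0.2,0],"turn": [0,0,0],"claw": 1},{"slide": [0,-0.32,0],"turn": [0,0,0],"claw": 1},{"slide": [0,-0.46,0],"turn": [0,0,0],"claw": 1},{"slide": [0,-0.6,0],"turn": [0,0,0],"claw": 1},{"slide": [0,-0.74,0],"turn": [0,0,0],"claw": 1},{"slide": [0,-0.85,0],"turn": [0,0,0],"claw": 1}], grip_force=30)

```text
t: 6.4
position: [569.3, -308.5, 285.8]
orientation: [-1.571, -0.002, -0.288]
force: [0.0, -0.1, -5.3]
grip_width: 15.3
```

```bash
sed -i 's/SEAT=.*/SEAT=np.array([523,225.4,177.2])/; s/-16.45/-16.45/; s/radians(36.0)/radians(35.95)/' g.py; python3 -c "
from g import *
go(SEAT+RV[:,2]*185,RH)"
```

```text
t 6.4 pos [ 569.3 -308.5  285.8] slide [-2.03  -0.279  3.324] turn [ 0.0002 -0.0002 -0.1992] F [ 0.  -0.1 -5.3] w 15.3 j [-0.5   0.34  1.52  0.    1.27 -0.21]
```

Request:
send_rows(targets=[{"slide": [-0.05,-0.01,0.08],"turn": [0,0,0],"claw": 1},{"slide": [-0.12,-0.03,0.2],"turn": [0,0,0],"claw": 1},{"slide": [-0.2,-0.05,0.34],"turn": [0,0,0],"claw": 1},{"slide": [-0.29,-0.07,0.48],"turn": [0,0,0],"claw": 1},{"slide": [-0.37,-0.09,0.62],"turn": [0,0,0],"claw": 1},{"slide": [-0.46,-0.1,0.76],"turn": [0,0,0],"claw": 1},{"slide": [-0.54,-0.1,0.9],"turn": [0,0,0],"claw": 1},{"slide": [-0.6,-0.1,1.0],"turn": [0,0,0],"claw": 1}])

```text
t: 7.4
position: [524.9, -137.3, 298.7]
orientation: [-1.571, -0.0, -0.287]
force: [0.0, -1.2, -5.7]
grip_width: 15.2
```

Request:
send_rows(targets=[{"slide": [-0.08,-0.02,0.12],"turn": [0,0,-0.02],"claw": 1},{"slide": [-0.15,-0.04,0.25],"turn": [0,0,-0.05],"claw": 1},{"slide": [-0.23,-0.06,0.38],"turn": [0,0,-0.08],"claw": 1},{"slide": [-0.31,-0.08,0.5],"turn": [0,0,-0.11],"claw": 1},{"slide": [-0.4,-0.1,0.62],"turn": [0,0,-0.14],"claw": 1},{"slide": [-0.5,-0.12,0.75],"turn": [0,0,-0.17],"claw": 1},{"slide": [-0.6,-0.15,0.88],"turn": [0,0,-0.19],"claw": 1},{"slide": [-0.7,-0.18,1.0],"turn": [0,0,-0.199],"claw": 1}])

```text
t: 8.4
position: [465.5, 35.4, 325.0]
orientation: [-1.57, -0.625, -0.289]
force: [0.3, 0.9, -5.6]
grip_width: 15.5
```

```bash
python3 -c "
from g import *
go(SEAT+RV[:,2]*185,RH)"
```

```text
t 8.4 pos [465.5  35.4 325. ] slide [-0.574 -0.43   1.322] turn [ 0.0001 -0.0004 -0.0007] F [ 0.3  0.9 -5.6] w 15.5 j [ 0.32 -0.26  2.22 -0.53  0.72  0.93]
```

Request:
send_rows(targets=[{"slide": [-0.07,-0.1,0.1],"turn": [0,0,0],"claw": 1},{"slide": [-0.15,-0.2,0.23],"turn": [0,0,0],"claw": 1},{"slide": [-0.23,-0.3,0.37],"turn": [0,0,0],"claw": 1},{"slide": [-0.31,-0.4,0.5],"turn": [0,0,0],"claw": 1},{"slide": [-0.38,-0.5,0.64],"turn": [0,0,0],"claw": 1},{"slide": [-0.44,-0.56,0.78],"turn": [0,0,0],"claw": 1},{"slide": [-0.5,-0.6,0.92],"turn": [0,0,0],"claw": 1},{"slide": [-0.53,-0.6,1.0],"turn": [0,0,0],"claw": 1}])

```text
t: 9.4
position: [396.9, 213.1, 351.9]
orientation: [-1.569, -0.624, -0.288]
force: [0.4, -0.1, -6.6]
grip_width: 15.7
```

```bash
python3 -c "
from g import *
go(SEAT+RV[:,2]*185,RH)"
```

```text
t 9.4 pos [396.9 213.1 351.9] slide [-0.049  0.17   0.316] turn [-0.0003 -0.0001 -0.001 ] F [ 0.4 -0.1 -6.6] w 15.7 j [ 0.92 -0.19  2.11 -0.67  1.08  1.48]
```

Request:
send_rows(targets=[{"slide": [-0.01,0,0.06],"turn": [0,0,0],"claw": 1},{"slide": [-0.02,0.02,0.12],"turn": [0,0,0],"claw": 1},{"slide": [-0.03,0.05,0.18],"turn": [0,0,0],"claw": 1},{"slide": [-0.04,0.08,0.24],"turn": [0,0,0],"claw": 1},{"slide": [-0.05,0.12,0.29],"turn": [0,0,0],"claw": 1},{"slide": [-0.05,0.15,0.316],"turn": [0,0,0],"claw": 1},{"slide": [-0.05,0.17,0.316],"turn": [0,0,-0.001],"claw": 1},{"slide": [-0.05,0.17,0.316],"turn": [0,0,-0.001],"claw": 1}])

```text
t: 10.4
position: [419.4, 254.3, 326.7]
orientation: [-1.572, -0.628, -0.288]
force: [-0.1, -0.2, -5.6]
grip_width: 15.4
```

```bash
python3 -c "
from g import *
d={}
for n in('scene','top'):
    d[n]=r.camera(n)
pickle.dump(d,open('c4.pkl','wb'))
crop(d['scene']['pixels'],275,110,345,180,9,'pics/s4.png')
crop(d['top']['pixels'],145,160,225,230,9,'pics/t4.png')
go(SEAT+RV[:,2]*185,RH)"
```

```text
t 10.5 pos [419.4 254.5 327.1] slide [-0.006 -0.003  0.009] turn [ 0.0002 -0.0003  0.0003] F [ 0.6  0.  -5.7] w 15.2 j [ 0.94 -0.07  2.07 -0.7   1.03  1.56]
```

View pics/s4.png

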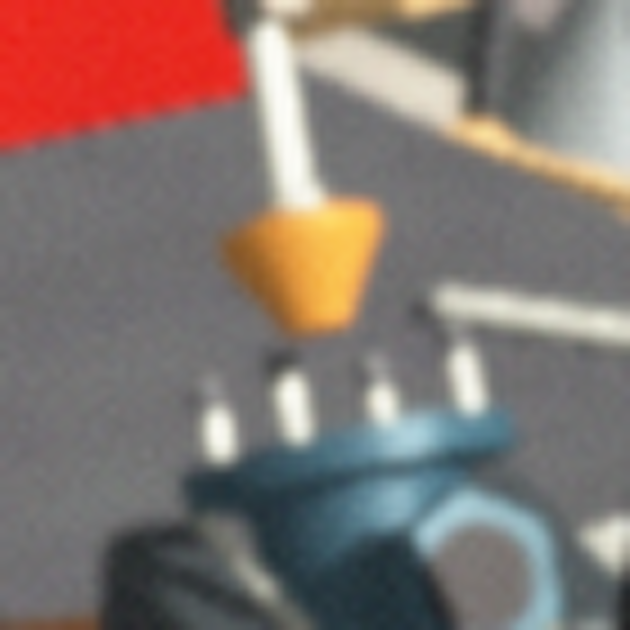

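View pics/t4.png

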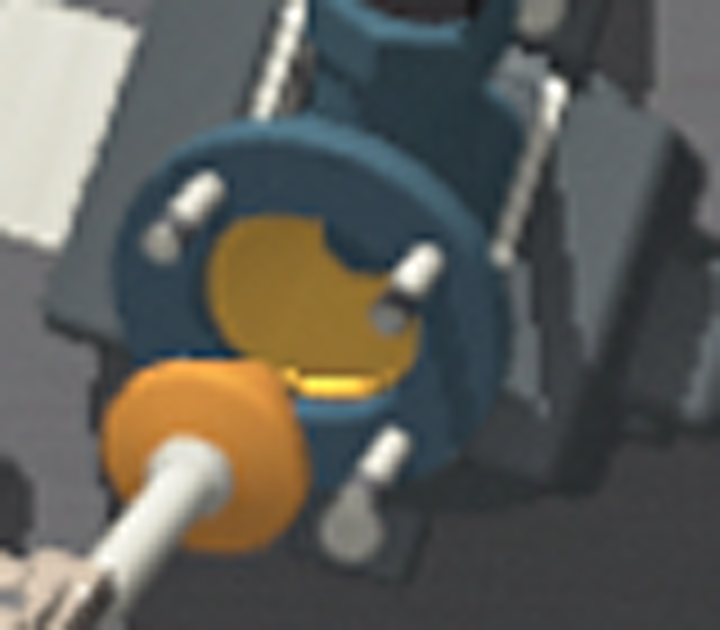

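```bash
cat >> fit2.py <<'E'
import sys
if len(sys.argv)>1:
    d4=pickle.load(open("c4.pkl","rb"))
    zs=R[:,2]
    for c,cam,off,x0,y0,f in(("T",T,p[6:9],155,200,16),("S",S,p[9:12],298,110,16)):
        im=d4["top" if c=="T" else "scene"]["pixels"][y0:y0+34,x0:x0+40]
        im=cv2.resize(im,None,fx=f,fy=f,interpolation=cv2.INTER_CUBIC)
        for w in (20,32,39,53,80,100,115):
            u=(proj(cam,o+(101+w)*zs+off)-[x0,y0]+.5)*f-.5
            cv2.circle(im,tuple(int(v) for v in u),3,(255,0,255),-1)
            print(c,w,u.round())
        cv2.imwrite(f"pics/chk_{c}.png",im)
E
python3 fit2.py 1|tail -14
```

```text
T 20 [227. 126.]
T 32 [197. 165.]
T 39 [179. 189.]
T 53 [143. 236.]
T 80 [ 70. 331.]
T 100 [ 13. 405.]
T 115 [-31. 462.]
S 20 [192. 491.]
S 32 [182. 435.]
S 39 [176. 402.]
S 53 [163. 337.]
S 80 [140. 210.]
S 100 [122. 116.]
S 115 [109.  45.]
```

View pics/chk_T.png

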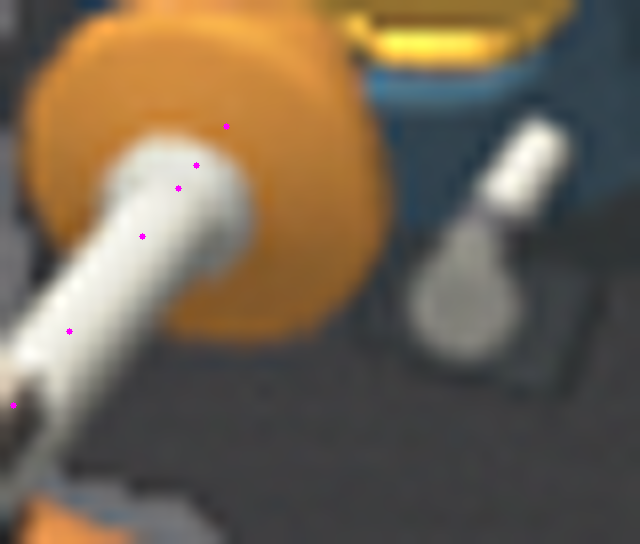

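View pics/chk_S.png

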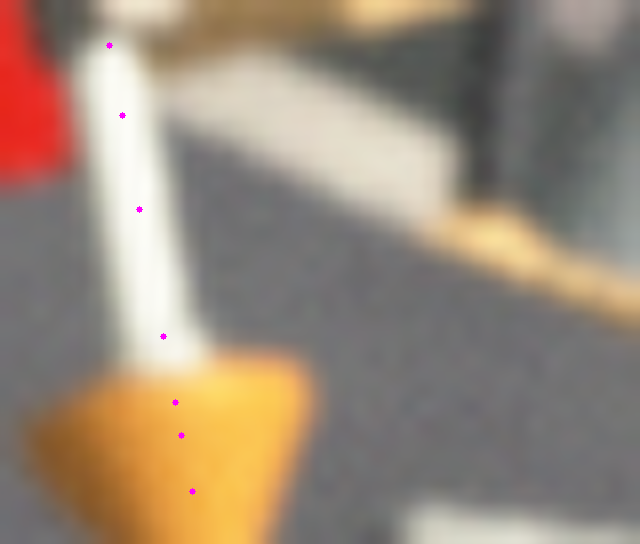

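Request:
send_rows(targets=[{"slide": [0,0.03,0.01],"turn": [0,0,0],"claw": 1},{"slide": [0,0.09,0.01],"turn": [0,0,0],"claw": 1},{"slide": [0,0.16,0.01],"turn": [0,0,0],"claw": 1},{"slide": [0,0.23,0.01],"turn": [0,0,0],"claw": 1},{"slide": [0,0.3,0.01],"turn": [0,0,0],"claw": 1},{"slide": [0,0.37,0.01],"turn": [0,0,0],"claw": 1},{"slide": [0,0.42,0.01],"turn": [0,0,0],"claw": 1},{"slide": [0,0.45,0.01],"turn": [0,0,0],"claw": 1}])

```text
t: 11.5
position: [458.2, 244.7, 271.9]
orientation: [-1.571, -0.628, -0.288]
force: [0.5, -0.8, -6.3]
grip_width: 15.3
```

```bash
python3 -c "
from g import *
d={}
for n in('scene','top'):
    d[n]=r.camera(n)
pickle.dump(d,open('c5.pkl','wb'))
crop(d['scene']['pixels'],275,110,345,180,9,'pics/s5.png')
crop(d['top']['pixels'],150,165,210,225,10,'pics/t5.png')
go(SEAT+RV[:,2]*95.2,RH)"
```

```text
t 11.6 pos [458.1 244.7 272.1] slide [-0.006  0.142 -0.001] turn [ 0.0003 -0.0002  0.0002] F [ 0.3 -0.3 -5.3] w 15.6 j [ 0.85  0.03  2.11 -0.77  0.88  1.6 ]
```

View pics/s5.png

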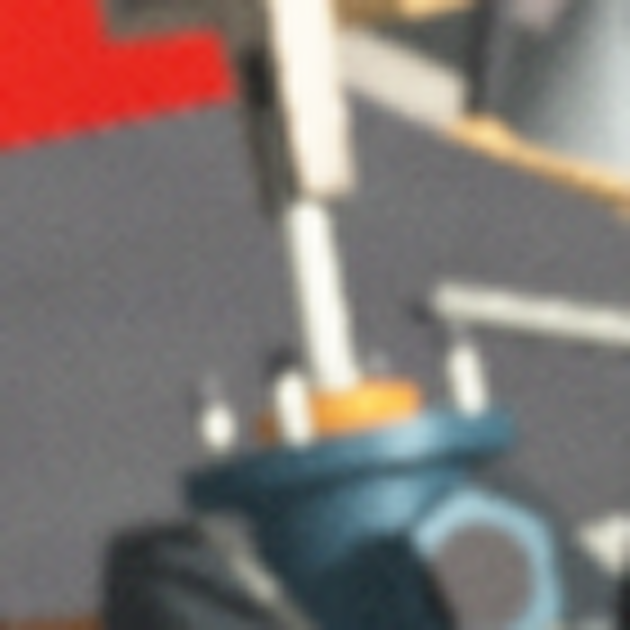

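View pics/t5.png

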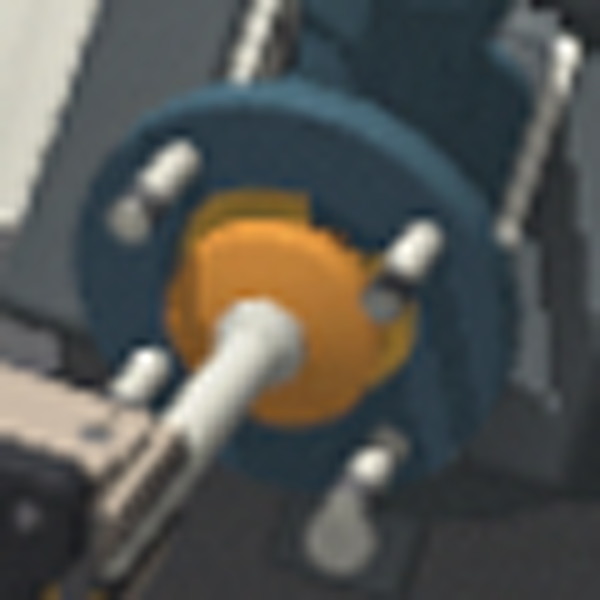

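Request:
send_rows(targets=[{"slide": [-0.003,0.015,0],"turn": [0,0,0],"claw": 1},{"slide": [-0.003,0.03,0],"turn": [0,0,0],"claw": 1},{"slide": [-0.003,0.045,0],"turn": [0,0,0],"claw": 1},{"slide": [-0.003,0.06,0],"turn": [0,0,0],"claw": 1},{"slide": [-0.003,0.075,0],"turn": [0,0,0],"claw": 1},{"slide": [-0.003,0.09,0],"turn": [0,0,0],"claw": 1},{"slide": [-0.003,0.1,0],"turn": [0,0,0],"claw": 1},{"slide": [-0.003,0.107,0],"turn": [0,0,0],"claw": 1}])

```text
t: 12.6
position: [466.7, 242.3, 259.1]
orientation: [-1.571, -0.628, -0.288]
force: [-0.2, -0.0, -5.2]
grip_width: 15.0
```

```bash
python3 -c "
from g import *
go(SEAT+RV[:,2]*95.2,RH); print((RV.T@r.get_obs()['force']).round(1))"
```

```text
t 12.6 pos [466.7 242.3 259.1] slide [-0.003  0.037 -0.002] turn [ 0.0002 -0.0002  0.0003] F [-0.2 -0.  -5.2] w 15.0 j [ 0.83  0.05  2.11 -0.79  0.84  1.62]
[-3.2 -0.1 -4.1]
```

No contact yet, 5.5 mm to go. Proceed in small steps with a lighter grip.

Request:
send_rows(targets=[{"slide": [0,0.003,0],"turn": [0,0,0],"claw": 1},{"slide": [0,0.006,0],"turn": [0,0,0],"claw": 1},{"slide": [0,0.009,0],"turn": [0,0,0],"claw": 1},{"slide": [0,0.012,0],"turn": [0,0,0],"claw": 1},{"slide": [0,0.015,0],"turn": [0,0,0],"claw": 1},{"slide": [0,0.018,0],"turn": [0,0,0],"claw": 1},{"slide": [0,0.02,0],"turn": [0,0,0],"claw": 1},{"slide": [0,0.02,0],"turn": [0,0,0],"claw": 1}], grip_force=18)

```text
t: 13.6
position: [468.3, 241.9, 256.7]
orientation: [-1.571, -0.628, -0.288]
force: [0.1, 1.4, -6.3]
grip_width: 15.6
```

```bash
python3 -c "
from g import *
go(SEAT+RV[:,2]*95.2,RH); print((RV.T@r.get_obs()['force']).round(1))"
```

```text
t 13.6 pos [468.3 241.9 256.7] slide [-0.003  0.018 -0.002] turn [ 0.0001 -0.0002  0.0003] F [ 0.1  1.4 -6.3] w 15.6 j [ 0.82  0.06  2.12 -0.79  0.83  1.62]
[-4.   1.3 -4.9]
```

Request:
send_rows(targets=[{"slide": [0,0.002,0],"turn": [0,0,0],"claw": 1},{"slide": [0,0.004,0],"turn": [0,0,0],"claw": 1},{"slide": [0,0.006,0],"turn": [0,0,0],"claw": 1},{"slide": [0,0.008,0],"turn": [0,0,0],"claw": 1},{"slide": [0,0.01,0],"turn": [0,0,0],"claw": 1},{"slide": [0,0.012,0],"turn": [0,0,0],"claw": 1},{"slide": [0,0.014,0],"turn": [0,0,0],"claw": 1},{"slide": [0,0.014,0],"turn": [0,0,0],"claw": 1}], grip_force=15)

```text
t: 14.6
position: [469.5, 241.9, 255.4]
orientation: [-1.57, -0.628, -0.289]
force: [-6.2, 1.8, -0.5]
grip_width: 15.9
```

```bash
python3 -c "
from g import *
go(SEAT+RV[:,2]*95.2,RH); print((RV.T@r.get_obs()['force']).round(1))"
```

```text
t 14.6 pos [469.5 241.9 255.4] slide [-0.004  0.006 -0.004] turn [-0.0001 -0.0004  0.0003] F [-6.2  1.8 -0.5] w 15.9 j [ 0.82  0.06  2.12 -0.79  0.83  1.62]
[-5.5 -0.1  3.4]
```

Request:
send_rows(targets=[{"slide": [-0.002,0.001,0],"turn": [0,0,0],"claw": 1},{"slide": [-0.004,0.002,0],"turn": [0,0,0],"claw": 1},{"slide": [-0.005,0.003,0],"turn": [0,0,0],"claw": 1},{"slide": [-0.005,0.004,0],"turn": [0,0,0],"claw": 1},{"slide": [-0.005,0.004,0],"turn": [0,0,0],"claw": 1},{"slide": [-0.005,0.004,0],"turn": [0,0,0],"claw": 1},{"slide": [-0.005,0.004,0],"turn": [0,0,0],"claw": 1},{"slide": [-0.005,0.004,0],"turn": [0,0,0],"claw": 1}], grip_force=5)

```text
t: 15.6
position: [469.7, 242.1, 255.2]
orientation: [-1.569, -0.63, -0.289]
force: [-8.4, 3.4, 3.2]
grip_width: 15.9
```

```bash
python3 -c "
from g import *
go(SEAT+RV[:,2]*95.2,RH); print((RV.T@r.get_obs()['force']).round(1))"
```

```text
t 15.6 pos [469.7 242.1 255.2] slide [-0.004  0.005 -0.006] turn [-0.0003 -0.0004  0.0007] F [-8.4  3.4  3.2] w 15.9 j [ 0.82  0.06  2.12 -0.8   0.83  1.62]
[-5.4  0.9  7.9]
```

Request:
send_rows(targets=[{"slide": [0,0,0],"turn": [0,0,0],"claw": 0.9},{"slide": [0,0,0],"turn": [0,0,0],"claw": 0.83},{"slide": [0,0,0],"turn": [0,0,0],"claw": 0.82},{"slide": [0,0,0],"turn": [0,0,0],"claw": 0.8},{"slide": [0,0,0],"turn": [0,0,0],"claw": 0.78},{"slide": [0,0,0],"turn": [0,0,0],"claw": 0.76},{"slide": [0,0,0],"turn": [0,0,0],"claw": 0.74},{"slide": [0,0,0],"turn": [0,0,0],"claw": 0.74}])

```text
t: 16.6
position: [469.3, 241.5, 254.2]
orientation: [-1.571, -0.628, -0.288]
force: [0.2, 0.6, -0.0]
grip_width: 23.8
```

```bash
python3 -c "
from g import *
d={}
for n in('scene','top'):
    d[n]=r.camera(n)
pickle.dump(d,open('c6.pkl','wb'))
crop(d['scene']['pixels'],275,110,345,180,9,'pics/s6.png')
crop(d['top']['pixels'],150,165,210,225,10,'pics/t6.png')
go(SEAT+RV[:,2]*95.2,RH); print((RV.T@r.get_obs()['force']).round(1))"
```

```text
t 16.7 pos [469.3 241.5 254.1] slide [ 0.001 -0.    -0.002] turn [ 0.0002 -0.0002  0.0003] F [ 0.2 -0.5 -0.3] w 24.1 j [ 0.82  0.06  2.12 -0.8   0.83  1.62]
[ 0.1 -0.4 -0.5]
```

View pics/s6.png

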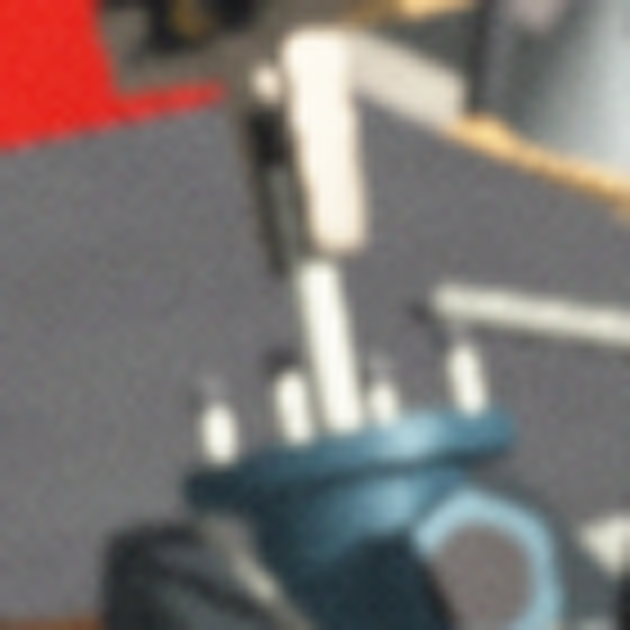

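View pics/t6.png

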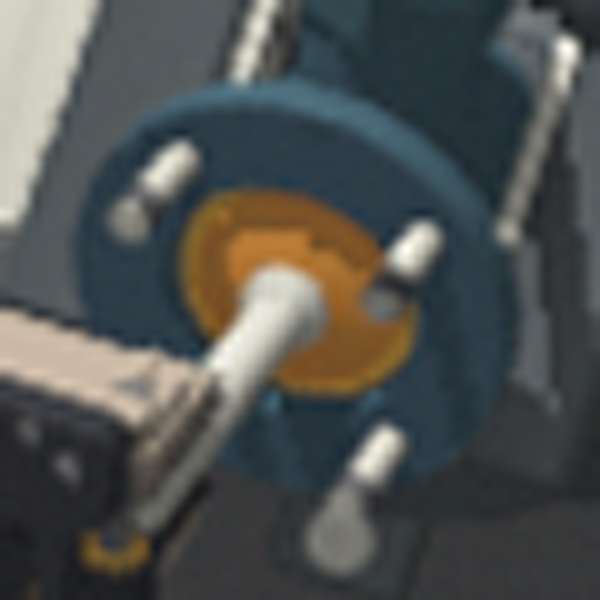

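Request:
send_rows(targets=[{"slide": [0.012,0,0],"turn": [0,0,0],"claw": 0.74},{"slide": [0.024,0,0],"turn": [0,0,0],"claw": 0.74},{"slide": [0.033,-0.002,0],"turn": [0,0,0.004],"claw": 0.74},{"slide": [0.042,-0.005,0],"turn": [0,0,0.008],"claw": 0.74},{"slide": [0.051,-0.008,0],"turn": [0,0,0.012],"claw": 0.74},{"slide": [0.06,-0.011,0],"turn": [0,0,0.016],"claw": 0.74},{"slide": [0.072,-0.015,0],"turn": [0,0,0.021],"claw": 0.74},{"slide": [0.072,-0.015,0],"turn": [0,0,0.021],"claw": 0.74}])

```text
t: 17.7
position: [476.8, 239.4, 262.7]
orientation: [-1.57, -0.562, -0.289]
force: [-1.9, 1.2, -0.4]
grip_width: 23.9
```

```bash
python3 -c "
from g import *
d={}
for n in('scene','top'):
    d[n]=r.camera(n)
pickle.dump(d,open('c7.pkl','wb'))
crop(d['scene']['pixels'],275,110,345,180,9,'pics/s7.png')
crop(d['top']['pixels'],150,165,210,225,10,'pics/t7.png')
go(SEAT+RV[:,2]*95.2,RH); print((RV.T@r.get_obs()['force']).round(1))"
```

```text
t 17.8 pos [476.6 239.4 262.5] slide [-0.071  0.02  -0.002] turn [ 0.0001 -0.0004 -0.0206] F [-1.3  0.3 -0.5] w 24.2 j [ 0.76  0.05  2.07 -0.67  0.84  1.47]
[-1.3 -0.1  0.4]
```

View pics/s7.png

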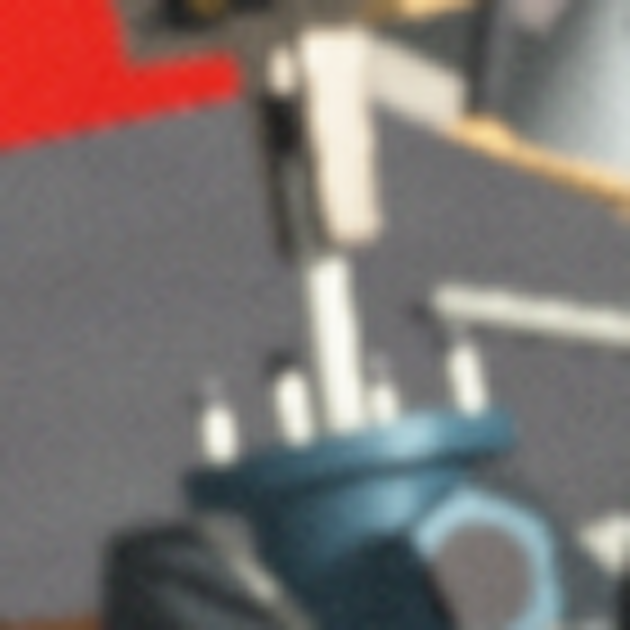

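View pics/t7.png

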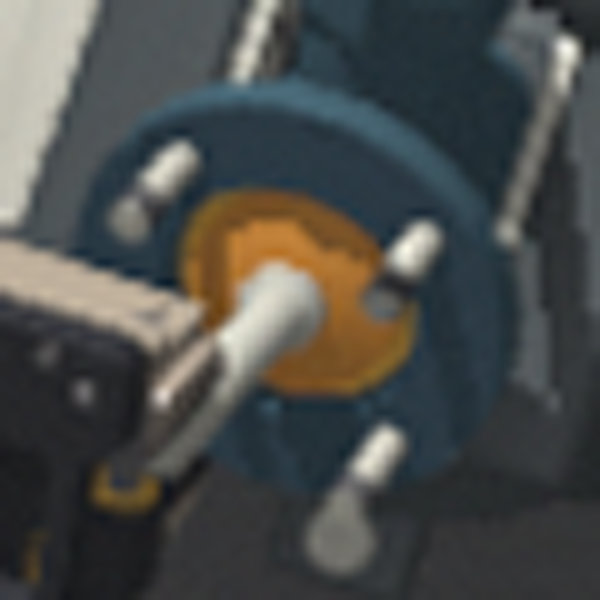

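Request:
send_rows(targets=[{"slide": [0.008,-0.002,0],"turn": [0,0,0.004],"claw": 0.74},{"slide": [0.016,-0.005,0],"turn": [0,0,0.008],"claw": 0.74},{"slide": [0.024,-0.007,0],"turn": [0,0,0.012],"claw": 0.74},{"slide": [0.032,-0.01,0],"turn": [0,0,0.015],"claw": 0.74},{"slide": [0.04,-0.013,0],"turn": [0,0,0.018],"claw": 0.74},{"slide": [0.046,-0.015,0],"turn": [0,0,0.021],"claw": 0.74},{"slide": [0.046,-0.015,0],"turn": [0,0,0.021],"claw": 0.74},{"slide": [0.046,-0.015,0],"turn": [0,0,0.021],"claw": 0.74}])

```text
t: 18.8
position: [480.9, 238.1, 268.0]
orientation: [-1.57, -0.497, -0.288]
force: [-0.1, 0.5, -0.8]
grip_width: 23.7
```

```bash
python3 -c "
from g import *
d={}
for n in('scene','top'):
    d[n]=r.camera(n)
pickle.dump(d,open('c8.pkl','wb'))
crop(d['scene']['pixels'],295,130,335,165,16,'pics/s8.png')
crop(d['top']['pixels'],155,180,195,215,16,'pics/t8.png')
d6=pickle.load(open('c6.pkl','rb'))
crop(d6['scene']['pixels'],295,130,335,165,16,'pics/s6b.png')
crop(d6['top']['pixels'],155,180,195,215,16,'pics/t6b.png')
go(SEAT+RV[:,2]*95.2,RH); print((RV.T@r.get_obs()['force']).round(1))"
```

```text
t 18.9 pos [480.9 238.2 268. ] slide [-0.113  0.043 -0.002] turn [ 0.0001 -0.0002 -0.0416] F [ 0.2 -0.2 -0.1] w 24.0 j [ 0.72  0.05  2.03 -0.56  0.86  1.33]
[ 0.2 -0.1 -0.2]
```

View pics/s8.png

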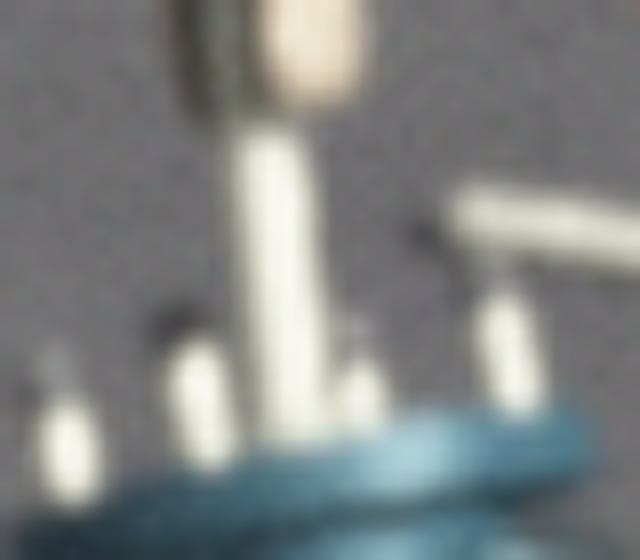

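View pics/t8.png

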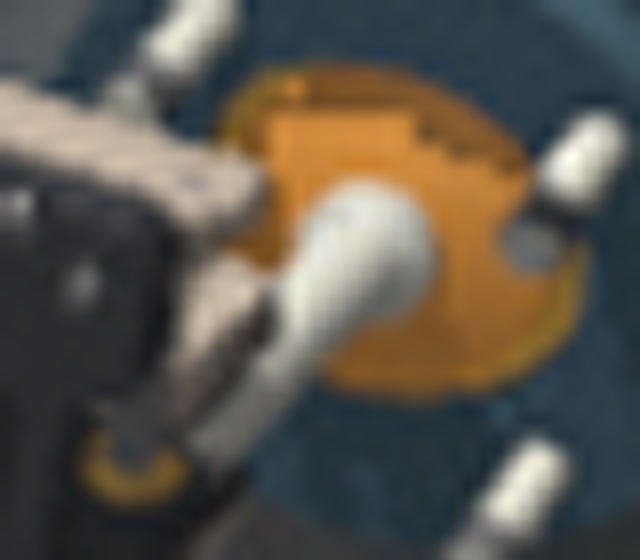

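View pics/s6b.png

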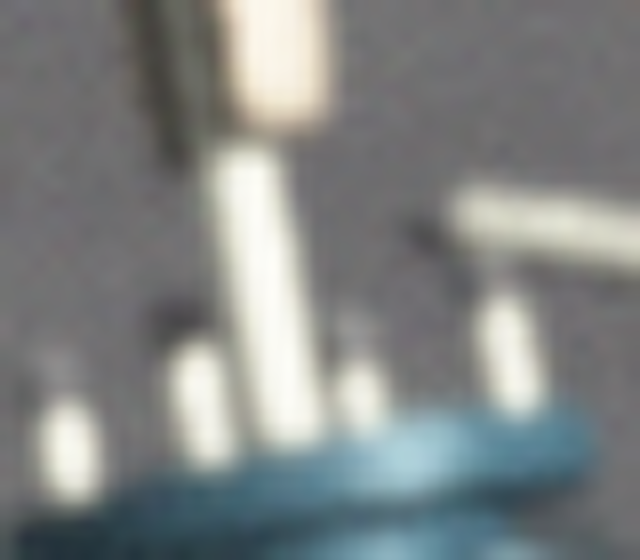

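View pics/t6b.png

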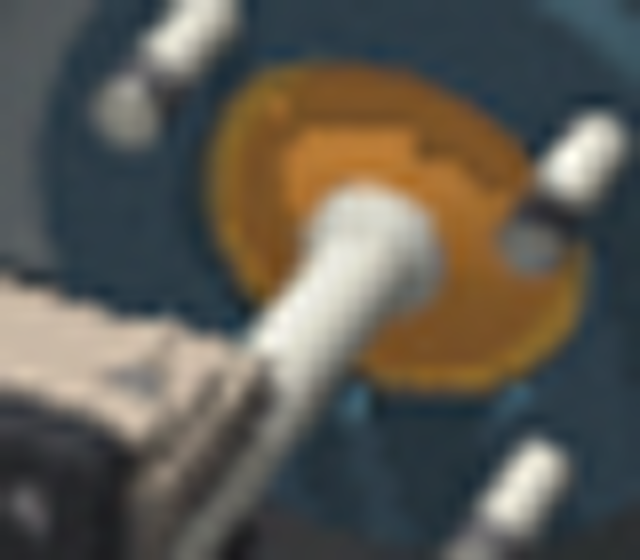

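```bash
cat >> fit2.py <<'E'
    print("rock")
    for c,cam,off,x0,y0,f in(("T",T,p[6:9],155,180,16),("S",S,p[9:12],295,130,16)):
        for th in(0,.1,.131,.16):
            ic=np.array([37,0,28]); Ry=Ro.from_euler("y",th).as_matrix()
            print(c,th,[tuple(((proj(cam,o+11*zs+R@(ic+Ry@(np.array([0,0,w])-ic))+off)-[x0,y0]+.5)*f-.5).round()) for w in(53,80,110,150)])
E
python3 fit2.py 1|sed -n '/rock/,$p'
```

```text
rock
T 0 [(np.float64(362.0), np.float64(271.0)), (np.float64(300.0), np.float64(352.0)), (np.float64(227.0), np.float64(446.0)), (np.float64(124.0), np.float64(580.0))]
T 0.1 [(np.float64(356.0), np.float64(268.0)), (np.float64(295.0), np.float64(336.0)), (np.float64(225.0), np.float64(415.0)), (np.float64(124.0), np.float64(528.0))]
T 0.131 [(np.float64(354.0), np.float64(267.0)), (np.float64(294.0), np.float64(330.0)), (np.float64(225.0), np.float64(404.0)), (np.float64(125.0), np.float64(510.0))]
T 0.16 [(np.float64(352.0), np.float64(266.0)), (np.float64(294.0), np.float64(325.0)), (np.float64(225.0), np.float64(394.0)), (np.float64(126.0), np.float64(493.0))]
S 0 [(np.float64(290.0), np.float64(439.0)), (np.float64(266.0), np.float64(312.0)), (np.float64(240.0), np.float64(171.0)), (np.float64(205.0), np.float64(-16.0))]
S 0.1 [(np.float64(292.0), np.float64(420.0)), (np.float64(274.0), np.float64(292.0)), (np.float64(254.0), np.float64(148.0)), (np.float64(227.0), np.float64(-45.0))]
S 0.131 [(np.float64(293.0), np.float64(415.0)), (np.float64(277.0), np.float64(286.0)), (np.float64(259.0), np.float64(141.0)), (np.float64(234.0), np.float64(-52.0))]
S 0.16 [(np.float64(294.0), np.float64(410.0)), (np.float64(280.0), np.float64(280.0)), (np.float64(263.0), np.float64(136.0)), (np.float64(241.0), np.float64(-59.0))]
```

Request:
send_rows(targets=[{"slide": [-0.014,0.005,0],"turn": [0,0,-0.006],"claw": 0.74},{"slide": [-0.028,0.01,0],"turn": [0,0,-0.012],"claw": 0.74},{"slide": [-0.042,0.015,0],"turn": [0,0,-0.018],"claw": 0.74},{"slide": [-0.056,0.02,0],"turn": [0,0,-0.024],"claw": 0.74},{"slide": [-0.07,0.026,0],"turn": [0,0,-0.03],"claw": 0.74},{"slide": [-0.086,0.033,0],"turn": [0,0,-0.037],"claw": 0.74},{"slide": [-0.1,0.04,0],"turn": [0,0,-0.0416],"claw": 0.74},{"slide": [-0.113,0.043,0],"turn": [0,0,-0.0416],"claw": 0.74}])

```text
t: 19.9
position: [469.4, 241.6, 254.0]
orientation: [-1.571, -0.627, -0.287]
force: [-0.8, -0.4, -0.2]
grip_width: 23.8
```

```bash
python3 -c "
from g import *
d={}
for n in('scene','top'):
    d[n]=r.camera(n)
pickle.dump(d,open('c9.pkl','wb'))
crop(d['scene']['pixels'],295,130,335,165,16,'pics/s9.png')
crop(d['top']['pixels'],155,180,195,215,16,'pics/t9.png')
go(SEAT+RV[:,2]*95.2,RH); print((RV.T@r.get_obs()['force']).round(1))"
```

```text
t 20.0 pos [469.5 241.6 254.1] slide [ 0.001 -0.001 -0.003] turn [ 0.0001 -0.0001 -0.0002] F [-0.1 -0.4  0.2] w 23.8 j [ 0.82  0.06  2.12 -0.79  0.83  1.62]
[ 0.1 -0.4  0.2]
```

View pics/s9.png

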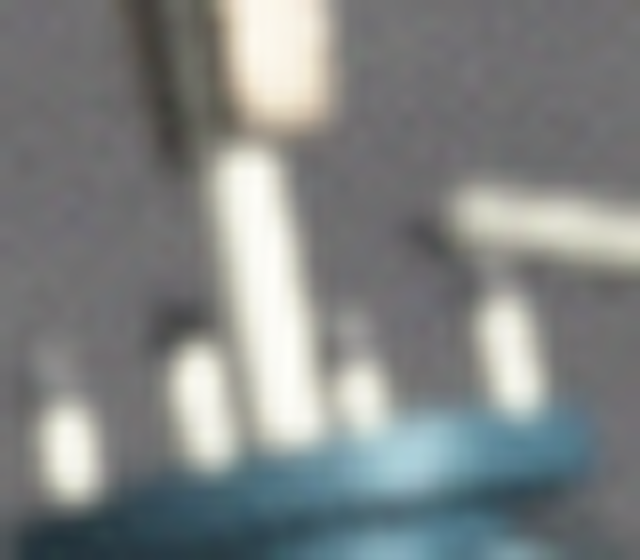

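View pics/t9.png

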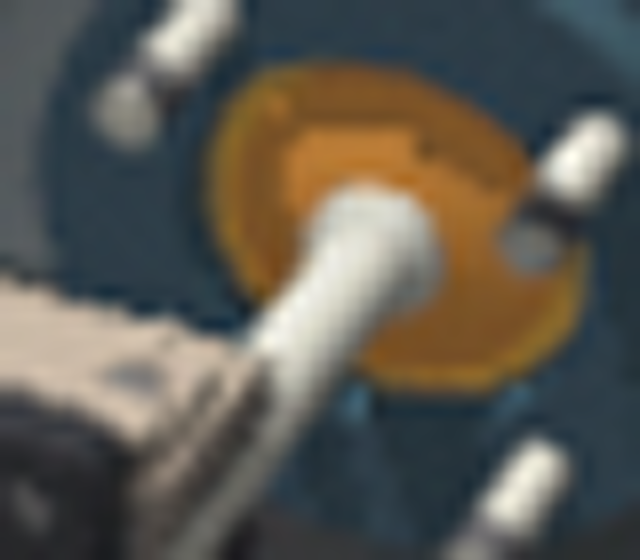

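Request:
send_rows(targets=[{"slide": [0,0,0],"turn": [0,0,0],"claw": 0.65},{"slide": [0,0,0],"turn": [0,0,0],"claw": 0.55},{"slide": [0,-0.05,0],"turn": [0,0,0],"claw": 0.5},{"slide": [0,-0.15,0],"turn": [0,0,0],"claw": 0.5},{"slide": [0,-0.35,0],"turn": [0,0,0],"claw": 0.5},{"slide": [0,-0.55,0],"turn": [0,0,0],"claw": 0.5},{"slide": [0,-0.75,0],"turn": [0,0,0],"claw": 0.5},{"slide": [0,-0.95,0],"turn": [0,0,0],"claw": 0.5}])

```text
t: 21.0
position: [388.1, 265.4, 371.2]
orientation: [-1.569, -0.627, -0.288]
force: [0.0, 0.5, -0.2]
grip_width: 45.9
```

```bash
python3 -c "
from g import *
d={}
for n in('scene','top'):
    d[n]=r.camera(n)
pickle.dump(d,open('c10.pkl','wb'))
crop(d['scene']['pixels'],290,120,340,170,12,'pics/s10.png')
crop(d['top']['pixels'],150,165,210,225,10,'pics/t10.png')
cv2.imwrite('pics/topfull.png',d['top']['pixels'])
go(SEAT+RV[:,2]*95.2,RH)"
```

```text
t 21.1 pos [388.6 266.7 372.8] slide [-0.007  0.971 -0.015] turn [-0.0015 -0.0007  0.0002] F [-0.6 -0.2 -0.7] w 46.1 j [ 1.02 -0.13  2.02 -0.67  1.16  1.55]
```

View pics/s10.png

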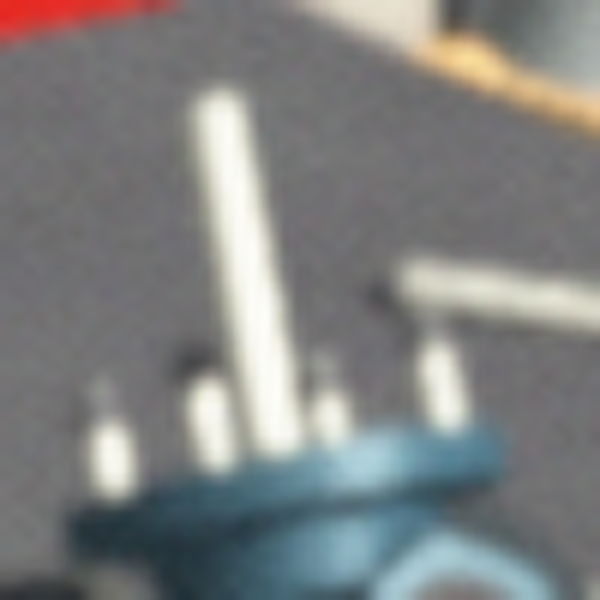

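View pics/t10.png

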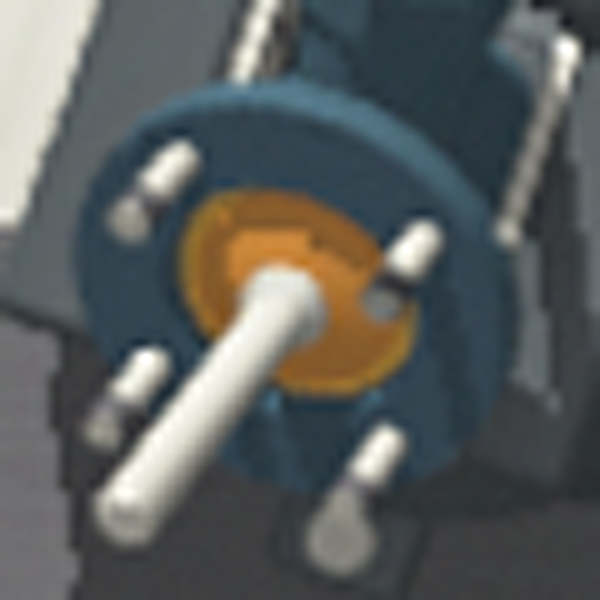

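View pics/topfull.png

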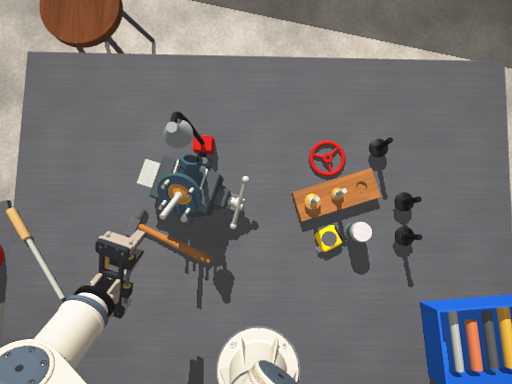

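```bash
python3 -c "
from g import *
a=pickle.load(open('c0.pkl','rb'));b=pickle.load(open('c10.pkl','rb'))
m=(np.abs(a['top']['pixels'].astype(int)-b['top']['pixels']).max(2)>60).astype(np.uint8)
n,l,s,c=cv2.connectedComponentsWithStats(m)
print([x.tolist() for x in s[1:] if x[4]>15])
o=r.get_obs();print(o['t'],o['force'].round(1))
r.close_job()"
```

```text
[[355, 176, 22, 14, 155], [181, 185, 7, 6, 19], [160, 191, 26, 28, 216], [354, 191, 19, 13, 150], [99, 229, 46, 19, 398], [74, 243, 69, 75, 1820], [0, 300, 101, 84, 3410], [254, 324, 116, 60, 2162], [229, 327, 34, 16, 225], [209, 335, 19, 34, 287], [245, 338, 28, 7, 91], [279, 342, 6, 11, 25], [231, 344, 22, 23, 75], [274, 346, 5, 17, 27], [476, 350, 16, 13, 101], [498, 355, 6, 13, 46], [216, 357, 13, 27, 248], [504, 356, 8, 5, 31], [505, 362, 7, 9, 42], [485, 364, 27, 20, 318], [232, 371, 17, 13, 33]]
21.1 [-0.6 -0.2 -0.7]
the job is handed in; nothing more can be done
```

I fitted the largest plug in the valve seat, rocked it, let it settle again, and handed the job in at about 21 s. Handing in reported no verdict.

**What I did:** I lifted the plug straight out of its pocket and brought it in along the bore, then lowered it in small steps to light contact (about 8 N along the bore). I opened the fingers to 24 mm around the stem so the plug sat by its own weight. I then pushed the stem uphill, turning it about 7.5°, and brought the tool back so the plug could settle. Last, I drew the gripper clear.

**What the last checks showed:**
- **Rock:** The stem top should have moved about 16 mm, worked out from the tool motion and the finger gap. The scene view agreed at roughly 16–19 mm, but the stem's end was hidden, so this was not measured directly.
- **Same position before and after:** With no force on the plug, both cameras showed it in the same place before and after the rock.
- **Straight:** The stem is parallel to the studs in both views to about 1°. Its top is within about 1 mm of the predicted spot in the top view.
- **Rest of the bench:** Comparing the first and last top views showed changes only at the taken plug, the valve opening and the arm, with its shadow.

**What disagreed:**
- **Seating depth:** In the scene view the stem end looked about 3 mm higher than expected for fully home, with about 2 mm of picture uncertainty. I put that down to blurred edges, because the contact depth matched the predicted home depth to about 1–2 mm. I did not confirm the ±1 mm depth directly.
- **Camera calibration:** The camera estimate of the plug's position was about 3.5 mm off sideways compared with where the gripper held it. I corrected the seat estimate for this before inserting.

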